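# Chill the packed snack cups

### The job

First draw the guard rod out of the two eyelets over the switches and lay it down to one side (the white spoon rest is there for it); then stand every snack cup that is on the bench upright in the middle of the dock's pad that matches its lid colour, and set the four little switches so that each colour whose cup is here is on (leaning to the tray, the green-strip side) and each colour with no cup is off (leaning to the robot). When the cups are placed and the switches set, slide the rod back over the switches through both eyelets, from either side, until its tip stands clear out of the far eyelet, and leave it lying there; leave the bento box, the bottle and the fork where they are.

Things in the scene. Friction and masses are not known exactly. Their poses are not given: they have to be found in the camera images.
- dock: Fixed chilling dock, turned up to 7 degrees. Origin on the bench under the middle of its grey tray; x points from the switch bank to the tray (away from the robot), y left, z up. Tray 130 (x) by 370 (y) by 12 mm high, flat, with four pads in a row along y, 84 mm apart. Dark switch bank: a block 80 (x) by 200 (y) by 28 mm high centred at x = -125 mm, with an eyelet over each end.
- pad_red (a point): Centre of the red pad on the tray's top surface (12 mm above the bench), first from the left (+y) of four: a flat disc with a red rim, 76 mm across. Axes as the dock's.
- pad_yellow (a point): Centre of the yellow pad on the tray's top surface (12 mm above the bench), second from the left of four: a flat disc with a yellow rim, 76 mm across. Axes as the dock's.
- pad_blue (a point): Centre of the blue pad on the tray's top surface (12 mm above the bench), third from the left of four: a flat disc with a blue rim, 76 mm across. Axes as the dock's.
- pad_white (a point): Centre of the white pad on the tray's top surface (12 mm above the bench), fourth, rightmost of four: a flat disc with a white rim, 76 mm across. Axes as the dock's.
- lever_red (a point): Pivot of the red switch lever, first from the left (+y) of four, on the bank's flat top, 28 mm above the bench. The levers stand in a row along the dock's y, 24 mm apart; each is 8 mm wide (y), 6 to 8 mm thick and rises 30 mm above its pivot. Axes as the dock's.
- lever_yellow (a point): Pivot of the yellow switch lever, second from the left of four, on the bank's flat top, 28 mm above the bench. The levers stand in a row along the dock's y, 24 mm apart; each is 8 mm wide (y), 6 to 8 mm thick and rises 30 mm above its pivot. Axes as the dock's.
- lever_blue (a point): Pivot of the blue switch lever, third from the left of four, on the bank's flat top, 28 mm above the bench. The levers stand in a row along the dock's y, 24 mm apart; each is 8 mm wide (y), 6 to 8 mm thick and rises 30 mm above its pivot. Axes as the dock's.
- lever_white (a point): Pivot of the white switch lever, fourth, rightmost of four, on the bank's flat top, 28 mm above the bench. The levers stand in a row along the dock's y, 24 mm apart; each is 8 mm wide (y), 6 to 8 mm thick and rises 30 mm above its pivot. Axes as the dock's.
- sw_red (a joint): Angle of the red lever in rad: +0.35 = on, leaning away from the robot to the tray, the side with the green strip (dock +x); -0.35 = off, leaning towards the robot; 0 = upright. Its tip swings about 10 mm either way; it falls over-centre to the nearer end by itself, and under 1 N on the lever moves it. It may start either way.
- sw_yellow (a joint): Angle of the yellow lever in rad: +0.35 = on, leaning away from the robot to the tray, the side with the green strip (dock +x); -0.35 = off, leaning towards the robot; 0 = upright. Its tip swings about 10 mm either way; it falls over-centre to the nearer end by itself, and under 1 N on the lever moves it. It may start either way.
- sw_blue (a joint): Angle of the blue lever in rad: +0.35 = on, leaning away from the robot to the tray, the side with the green strip (dock +x); -0.35 = off, leaning towards the robot; 0 = upright. Its tip swings about 10 mm either way; it falls over-centre to the nearer end by itself, and under 1 N on the lever moves it. It may start either way.
- sw_white (a joint): Angle of the white lever in rad: +0.35 = on, leaning away from the robot to the tray, the side with the green strip (dock +x); -0.35 = off, leaning towards the robot; 0 = upright. Its tip swings about 10 mm either way; it falls over-centre to the nearer end by itself, and under 1 N on the lever moves it. It may start either way.
- cup_red: Lidded green silicone snack cup with a red lid, a cylinder 52 mm in diameter and 56 mm high overall (a small lid tab is only for looks), 80 g. Origin at the centre of its underside, z up to the lid. It may be absent (None) in a run.
- cup_yellow: Lidded green silicone snack cup with a yellow lid, a cylinder 52 mm in diameter and 56 mm high overall (a small lid tab is only for looks), 80 g. Origin at the centre of its underside, z up to the lid. It may be absent (None) in a run.
- cup_blue: Lidded green silicone snack cup with a blue lid, a cylinder 52 mm in diameter and 56 mm high overall (a small lid tab is only for looks), 80 g. Origin at the centre of its underside, z up to the lid. It may be absent (None) in a run.
- cup_white: Lidded green silicone snack cup with a white lid, a cylinder 52 mm in diameter and 56 mm high overall (a small lid tab is only for looks), 80 g. Origin at the centre of its underside, z up to the lid. It may be absent (None) in a run.
- guard_rod: Loose guard rod, 60 g: a bamboo handle 50 (x) by 18 (y) by 20 (z) mm with a straight steel bar 8 by 8 mm out of it along +x to a round tip. Origin at the handle's centre, on the bar's axis; the bar runs from x = 25 to 230 mm. At first it lies level through both eyelets along the dock's +y, over the switches, its axis 66 mm above the bench and the handle just outside the right eyelet.
- rod_tip (a point): Tip of the guard rod, 230 mm from the handle's centre.
- eyelet_right (a point): Centre of the right eyelet's hole, 72 mm above the bench, at dock x = -125, y = -80 mm; the left one is its twin at y = +80 mm. Each is a steel ring of 8 mm bar round a clear hole about 20 mm across, whose axis runs along the dock's y; the ring is 38 mm across outside and stands on a 10 mm post. A rod let go in them lies in the rings' bottoms, its axis 6 mm below the centres.
- spoon_rest: Fixed white spoon rest on the right, 150 (x) by 60 (y) mm, origin on the bench under its middle, x along its groove and about to the robot's left. The groove is 20 mm wide, open above and at the ends, its floor 22 mm and its sides 30 mm above the bench. The rod lies well in it with the handle's centre 110 mm from the origin to the -x side, the handle overhanging and the bar's axis 26 mm high.
- bento: Blue bento box, 178 by 124 by 64 mm, origin under its middle. Bystander.
- bottle: Steel drink bottle, 70 mm in diameter, 210 mm high, origin under its middle. Bystander.
- fork: Bamboo fork lying on the bench, 170 mm long, 6 mm thick. Bystander.

How it is judged:
On the way, in this order (a step that is already met when the one before it is completed fails the run):
1. the guard rod has been drawn out of both eyelets and laid down to one side ((y of each of rod_tip, guard_rod in the frame of dock below -0.09 m or y of each of rod_tip, guard_rod in the frame of dock above 0.09 m or ((x of rod_tip in the frame of dock below -0.19 m or x of rod_tip in the frame of dock above -0.06 m) and (x of guard_rod in the frame of dock below -0.19 m or x of guard_rod in the frame of dock above -0.06 m))) and height (world z) of each of guard_rod, rod_tip below 0.05 m and linear speed of guard_rod below 0.02 m/s and contact force between the fingers and guard_rod below 0.3 N), for 0.2 s.
2. every cup present stands on the pad of its colour, and the switches are on for the colours present and off for the others ((height (world z) of cup_red above -5 m or value of joint sw_red below -0.2 rad) and (((horizontal distance between cup_red and pad_red below 0.015 m and angle between cup_red's own z axis and vertical below 0.1 rad and z of cup_red in the frame of pad_red between -0.006 and 0.006 m) and value of joint sw_red above 0.2 rad) or (height (world z) of cup_red below -5 m and value of joint sw_red below -0.2 rad)) and (height (world z) of cup_yellow above -5 m or value of joint sw_yellow below -0.2 rad) and (((horizontal distance between cup_yellow and pad_yellow below 0.015 m and angle between cup_yellow's own z axis and vertical below 0.1 rad and z of cup_yellow in the frame of pad_yellow between -0.006 and 0.006 m) and value of joint sw_yellow above 0.2 rad) or (height (world z) of cup_yellow below -5 m and value of joint sw_yellow below -0.2 rad)) and (height (world z) of cup_blue above -5 m or value of joint sw_blue below -0.2 rad) and (((horizontal distance between cup_blue and pad_blue below 0.015 m and angle between cup_blue's own z axis and vertical below 0.1 rad and z of cup_blue in the frame of pad_blue between -0.006 and 0.006 m) and value of joint sw_blue above 0.2 rad) or (height (world z) of cup_blue below -5 m and value of joint sw_blue below -0.2 rad)) and (height (world z) of cup_white above -5 m or value of joint sw_white below -0.2 rad) and (((horizontal distance between cup_white and pad_white below 0.015 m and angle between cup_white's own z axis and vertical below 0.1 rad and z of cup_white in the frame of pad_white between -0.006 and 0.006 m) and value of joint sw_white above 0.2 rad) or (height (world z) of cup_white below -5 m and value of joint sw_white below -0.2 rad))), for 0.2 s.
3. the guard rod has been slid back through both eyelets (x of rod_tip in the frame of dock between -0.138 and -0.112 m and z of rod_tip in the frame of dock between 0.057 and 0.087 m and x of guard_rod in the frame of dock between -0.138 and -0.112 m and z of guard_rod in the frame of dock between 0.057 and 0.087 m and ((y of rod_tip in the frame of dock above 0.092 m and y of guard_rod in the frame of dock below -0.092 m) or (y of rod_tip in the frame of dock below -0.092 m and y of guard_rod in the frame of dock above 0.092 m))), for 0.2 s.
At the end, for the whole second after the job is handed in: Each cup present stands upright within 15 mm of the centre of the pad of its colour; its switch is on (joint above 0.2) and the switches of absent colours are off (below -0.2); the guard rod lies through both eyelets with its tip at least 8 mm out of the far one; all is at rest and released (all of step 2 and all of step 3 and linear speed of each of cup_red, cup_yellow, cup_blue, cup_white, guard_rod below 0.02 m/s); the robot touches nothing.
It fails at once if the bento is shifted more than 30 mm (distance of bento from where it was at the start of the episode above 0.03 m).
It fails at once if the bottle is shifted more than 30 mm (distance of bottle from where it was at the start of the episode above 0.03 m).
It fails at once if the fork is shifted more than 30 mm (distance of fork from where it was at the start of the episode above 0.03 m).
It fails at once if the bottle is knocked over (angle between bottle's own z axis and vertical above 0.5 rad).
Of cup_red, cup_yellow, cup_blue, cup_white only 2 to 4 are there at a start; the rules pass over those that are not, and their reading is None.
At some moment in a run one of cup_red, cup_yellow, cup_blue, cup_white may be knocked a few centimetres aside while the robot is not near it.
It also fails if it takes over 210 s, if anything falls off the work surface, if the arm or the gripper's body presses on something with over 40 N, if the wrist force passes 120 N, or if a joint passes its speed limit or range.

### The arm

A 6-joint arm with a two-finger parallel gripper is mounted at the origin on the work surface. World frame = base frame: x ahead of the robot, y to its left, z up, the work surface at z = 0. Lengths are in m, angles in rad, forces in N, time in s.
With the tool pointing down it reaches from about 0.275 to 0.85 m from the base axis. Payload 5.2 kg.
Tool frame: the origin (TCP) lies on the centre line of the jaws, within the pads' length; the fingertips stand 14 mm ahead of it and the grasp point (between the pads) lies 5 mm behind it; y points along the fingers, z is the direction in which the jaws open and shut, and the axes are right-handed (so a half turn about y gives the same grasp; the last joint's range is limited). The gripper opens to 85 mm and grips with 20 to 120 N. Pads are 22 mm wide; open, the fingers measure 114 mm over their backs; the gripper's body (76 mm by 85 mm) begins 54 mm behind the grasp point. The pads swing forward as they close: fully open they stand 13 mm farther back than shut.
Start: joints at [-1.459, 0.259, 1.535, -0, 1.348, -0.203], TCP at [0.17, -0.523, 0.245] pointing down, gripper open.
Joint ranges: [-3.14, 3.14], [-0.91, 2.08], [0.19, 2.58], [-1.22, 4.36], [0.22, 2.71], [-3.12, 3.12]. Speed limits (rad/s): [2.57, 2.57, 3.14, 3.14, 3.14, 3.14].

### API

Orientations are given as [roll, pitch, yaw] about the fixed x, y, z axes, in that order (R = Rz(yaw) Ry(pitch) Rx(roll)).
In Python, from workcell import state, optics, ticket, models gives the robot as it stands.
- The arm moves only by the shell command python3 -m pendant 'ROWS' [OPENING]. ROWS is JSON, a list of rows, each a list of 6 numbers: the shift along the tool's x, y, z in cm, then the turn, a rotation vector about the tool's x, y, z in degrees. A call has exactly 8 rows; each row shifts and turns the commanded pose from where the row before left it, along the tool's axes as they then stand; what a row does not reach is not made up. A row lasts 1/12 s, in which the tool goes at most 41.7 mm and 7.16 degrees, less where a joint would pass 70% of its speed; a pose out of reach is approached as far as the arm can. A call with a gripper value outside its range is refused whole. OPENING is the finger opening in cm, from 0 to 8.54, set as the call begins (- or left out, the last holds). The fingers move at their own pace and stop on an object; the grip force is fixed at half the most. Time passes only in rows, so rows that do not move let the fingers close, or fill a call up. It gives the time, the measured TCP pose, the force and the opening at its end, in the units of the state.
- state(): the state, without advancing time (a new reading comes with each control period).
- optics.grab_frame(name): name is "scene" or "top" or "wrist"; returns the picture (384x512x3 uint8, blue, green, red); there is no depth.
- optics.camera_model(name): a dict with "vertical_fov" (degrees; the focal length in pixels is half the picture's height over the tangent of half this angle, whatever the lens; pixels are square), "cx", "cy" (the principal point, pixels), "origin" and "rotation" of the camera in the world. Camera axes: x right, y down, z forward; pixel columns grow to the right and rows downward; lengths in m; the calibration is good to about 2 mm. A picture is of the moment at which its call begins: read the wrist's pose just before it. camera_model takes no time and is no camera call; for the wrist camera it gives the pose at the moment of the call.
- ticket.sign_off(): hands the job in, once; it reports no verdict.
Trained networks look in the newest picture that a camera, given by its name, has taken for a name from the list of things; names that differ only in an ending like _2 or _b are one class to them, and where a whole thing is asked for, a point or a joint stands for the part that bears it (a point fixed in the world has none). Each returns a list of dicts, best first, with "confidence" (0 to 1); they miss things now and then, are a little off and sometimes report something else, mostly with a low value. They report only what shows in the picture. A call takes as long as a camera call.
- models.masks_of(camera, label): "mask" (384x512 bool, what is visible of it) and "extent" ([centre column, centre row, width, height] in pixels, round what is visible of it).
- models.spot_point(camera, label): "at" ([column, row] in pixels: a listed point, or the origin of a listed thing).
The state is a dict: "clock": time; "qpos": joint angles; "qvel": joint speeds; "joint_torque": joint torques, N m; "tool_pos": TCP position; "tcp_rot": TCP orientation; "wrist_force": force on the tool from outside, world axes, zero at the start; "wrist_torque": the same for the moment, N m; "width": finger opening in m.
Only numpy, scipy, OpenCV 4.12 (cv2) and the standard library are available. Lean on these libraries where they do the work, as an engineer would, in place of code of your own. Each camera call takes 0.05 s, during which the arm holds its last target.

## Working session

There is one attempt and no reset: what is moved stays moved. The work goes in short steps, Python scripts to look and compute and a shell command to move; the robot and the scene stay as the last step left them, time stands still between calls to the robot, and variables do not carry over. Pictures are saved under pics/ and viewed, and the job is handed in when it is done.

```bash
ls; mkdir -p pics; python3 - <<'E'
from workcell import state, optics, ticket, models
import cv2,numpy as np
print(state())
for n in ["scene","top","wrist"]:
    im=optics.grab_frame(n); cv2.imwrite(f"pics/a_{n}.png",im)
    print(n,optics.camera_model(n))
E
```

```text
pics
{'clock': 0.0, 'qpos': array([-1.45881040e+00,  2.59357874e-01,  1.53611350e+00, -4.40066156e-06,
        1.34800680e+00, -2.02819672e-01]), 'qvel': array([0.00068089, 0.00112459, 0.00080034, 0.00017254, 0.00193623,
       0.00055845]), 'joint_torque': array([-1.00733931e-03, -4.46035731e+01, -2.90573019e+01, -2.87559606e-04,
        1.15987135e-02,  1.50824398e-06]), 'tool_pos': array([ 0.17024883, -0.52244133,  0.24445447]), 'tcp_rot': array([-1.57264407e+00,  3.75603519e-04, -2.82678642e+00]), 'wrist_force': array([-0.25725175,  0.22364904,  0.63078604]), 'wrist_torque': array([ 0.04550833, -0.03377475, -0.00870528]), 'width': 0.08536047275756459}
scene {'vertical_fov': 56.995510022869695, 'cx': 256.68600338522214, 'cy': 194.75552531889826, 'origin': array([1.18050029, 0.38990737, 0.96950389]), 'rotation': array([-2.43778594,  0.00852631,  2.06693463])}
top {'vertical_fov': 48.126246872420886, 'cx': 262.85701948439026, 'cy': 189.9928408594025, 'origin': array([0.37089215, 0.02597723, 1.21253783]), 'rotation': array([-3.00066385,  0.00593377, -1.58631304])}
wrist {'vertical_fov': 65.34869362056118, 'cx': 251.87165361697188, 'cy': 194.52889717887052, 'origin': array([ 0.24611932, -0.49769361,  0.37272636]), 'rotation': array([ 2.82482429e+00,  1.54973457e-03, -1.25685497e+00])}
```

View pics/a_scene.png

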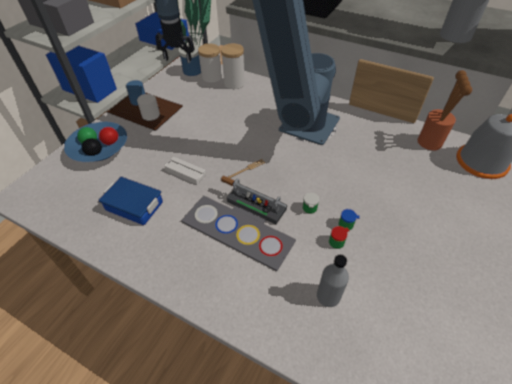

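View pics/a_top.png

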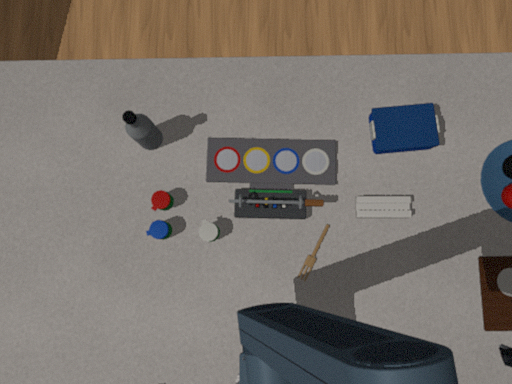

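View pics/a_wrist.png

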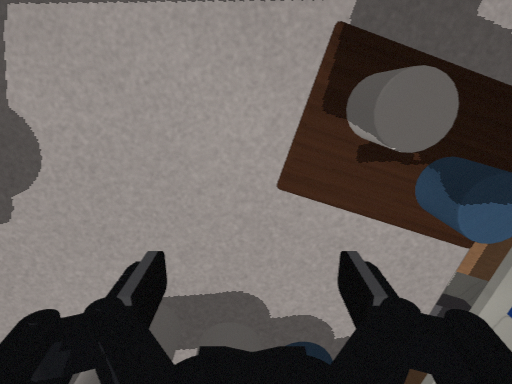

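```bash
cat > h.py <<'E'
from workcell import state, optics, ticket, models
import cv2,numpy as np
from scipy.spatial.transform import Rotation as Ro
def rot(v): return Ro.from_euler('xyz',v).as_matrix()
def cam(n):
    m=optics.camera_model(n); f=192/np.tan(np.radians(m['vertical_fov'])/2)
    return f,m['cx'],m['cy'],np.array(m['origin']),rot(m['rotation'])
def p2w(n,uv,z,c=None):
    f,cx,cy,o,R=c or cam(n)
    d=R@np.array([(uv[0]-cx)/f,(uv[1]-cy)/f,1]); return o+d*(z-o[2])/d[2]
def w2p(n,p,c=None):
    f,cx,cy,o,R=c or cam(n)
    q=R.T@(np.array(p)-o); return np.array([cx+f*q[0]/q[2],cy+f*q[1]/q[2]])
def st():
    s=state(); R=rot(s['tcp_rot']); 
    return s['clock'],np.array(s['tool_pos']),R,s['wrist_force'],s['width']
def rows(target,yaw=None):
    """pure translation to tool axes in cm; target world"""
    t,p,R,F,w=st(); return np.round(R.T@(np.array(target)-p)*100,2)
E
python3 - <<'E'
from h import *
Z=dict(pad_red=.012,pad_yellow=.012,pad_blue=.012,pad_white=.012,lever_red=.028,lever_yellow=.028,lever_blue=.028,lever_white=.028,guard_rod=.066,rod_tip=.066,eyelet_right=.072,spoon_rest=0,cup_red=0,cup_yellow=0,cup_blue=0,cup_white=0,bento=0,bottle=0,fork=0,dock=0)
for n in ['top','scene']:
  optics.grab_frame(n); c=cam(n)
  for k,z in Z.items():
    for r in models.spot_point(n,k)[:2]:
        print(n,k,np.round(r['at'],1),round(r['confidence'],2),np.round(p2w(n,r['at'],z,c),4)[:2])
print(st())
E
```

```text
top pad_red [229.3 160.9] 0.92 [0.6266 0.1247]
top pad_blue [287.3 163.8] 0.92 [ 0.6154 -0.0402]
top pad_blue [312. 159.] 0.42 [ 0.6281 -0.1108]
top pad_white [316.1 161.6] 0.58 [ 0.6204 -0.1223]
top pad_white [259.3 159.8] 0.54 [0.6283 0.0392]
top lever_red [255.7 204.9] 0.88 [0.4977 0.0509]
top lever_red [271.7 160.9] 0.72 [0.6212 0.0043]
top lever_yellow [268.3 203.8] 0.66 [0.5002 0.0159]
top lever_yellow [271.8 159.8] 0.48 [0.6243 0.0039]
top lever_blue [273.8 204. ] 0.77 [0.4994 0.0007]
top lever_blue [255.7 161.1] 0.7 [0.6213 0.0492]
top lever_white [283.1 203.4] 0.76 [ 0.5006 -0.0251]
top guard_rod [317.2 206.7] 0.66 [ 0.4861 -0.1145]
top guard_rod [285.4 203.4] 0.33 [ 0.4964 -0.0296]
top rod_tip [229.1 201.3] 0.89 [0.5045 0.1213]
top eyelet_right [300.8 205.1] 0.81 [ 0.4905 -0.0702]
top spoon_rest [379.2 207.2] 0.72 [ 0.4885 -0.2977]
top spoon_rest [151.  140.3] 0.52 [0.6939 0.3526]
top cup_red [163.9 202.6] 0.7 [0.5114 0.3121]
top cup_blue [162.4 229.7] 0.87 [0.4347 0.3151]
top cup_white [211.2 228.9] 0.8 [0.4348 0.1776]
top bento [400.4 133.2] 0.78 [ 0.7027 -0.3705]
top bot
[... 1238 characters left out ...]
632 0.1112]
scene cup_blue [347.5 222.3] 0.67 [0.4241 0.3185]
scene cup_white [307.6 206.6] 0.83 [0.4249 0.1736]
scene bento [134.4 208.4] 0.7 [ 0.7164 -0.3567]
scene bento [307.2 206.8] 0.66 [0.4264 0.1728]
scene bottle [261.  200.4] 0.74 [0.4766 0.0169]
scene bottle [323.3 296.2] 0.59 [0.7082 0.3435]
scene fork [248.1 169. ] 0.51 [ 0.3623 -0.0998]
scene dock [237.9 229.6] 0.95 [0.6235 0.008 ]
(2.25, array([ 0.17030075, -0.52295461,  0.24530193]), array([[-9.50860656e-01, -7.94062752e-06,  3.09619141e-01],
       [-3.09619142e-01,  4.06363651e-05, -9.50860655e-01],
       [-5.03136620e-06, -9.99999999e-01, -4.10980911e-05]]), array([0.50668185, 0.01058581, 0.44259746]), 0.08561258999468176)
```

```bash
python3 - <<'E'
import cv2
im=cv2.imread('pics/a_top.png'); cv2.imwrite('pics/b1.png',cv2.resize(im[120:290,130:430],None,fx=2.6,fy=2.6,interpolation=cv2.INTER_CUBIC))
im=cv2.imread('pics/a_scene.png'); cv2.imwrite('pics/b2.png',cv2.resize(im[150:280,160:380],None,fx=3.5,fy=3.5,interpolation=cv2.INTER_CUBIC))
E
```

```text
(no output)
```

View pics/b1.png

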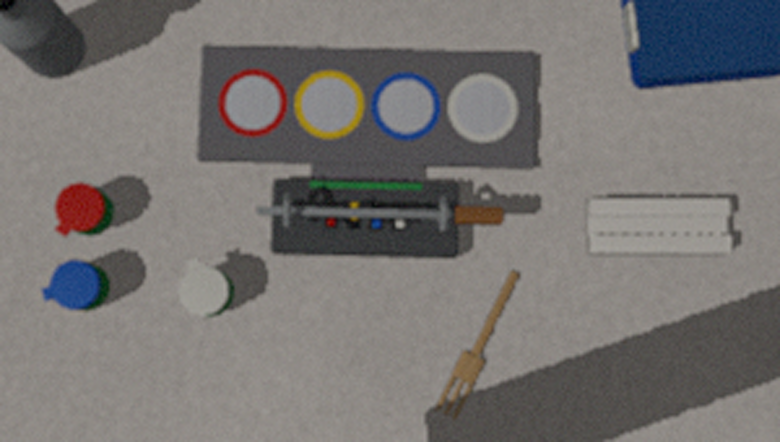

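View pics/b2.png

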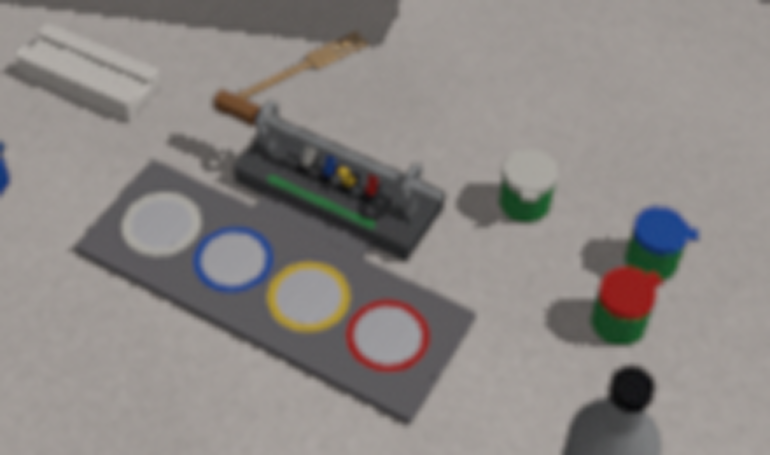

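```bash
python3 - <<'E'
from h import *
im=cv2.imread('pics/a_top.png'); c=cam('top')
P=[]
for u in [(208.1,138.1),(337.7,140.4),(337.7,184.2),(206.5,181.5)]:
    P.append(p2w('top',u,.012,c)[:2]); print(np.round(P[-1],4))
P=np.array(P); print('tray centre',P.mean(0),'len',np.linalg.norm(P[0]-P[1]),np.linalg.norm(P[3]-P[2]),np.linalg.norm(P[0]-P[3]),np.linalg.norm(P[1]-P[2]))
hsv=cv2.cvtColor(im,cv2.COLOR_BGR2HSV)
def blob(lo,hi,box):
    m=cv2.inRange(hsv,lo,hi); mm=np.zeros_like(m); x0,y0,x1,y1=box; mm[y0:y1,x0:x1]=m[y0:y1,x0:x1]
    h=cv2.findContours(mm,cv2.RETR_EXTERNAL,cv2.CHAIN_APPROX_NONE)[0]; k=max(h,key=cv2.contourArea)
    return cv2.minEnclosingCircle(k),cv2.fitEllipse(k)
for n,lo,hi in [('yellow',(18,110,80),(35,255,255)),('blue',(105,110,60),(125,255,255)),('red',(0,120,60),(8,255,255))]:
    try:
        a,b=blob(lo,hi,(205,135,340,186)); print(n,a,b[0],p2w('top',b[0],.012,c))
    except Exception as e: print(n,e)
# rod: handle end & tip
for u,z in [((130+258/2.6,120+210/2.6),.066),((130+503/2.6,120+214.5/2.6),.066),((130+285/2.6,120+209/2.6),.075),((130+444/2.6,120+213/2.6),.075),((130+515/2.6,120+272/2.6),.005),((130+588/2.6,120+197/2.6),.03),((130+731/2.6,120+197/2.6),.03),((130+733/2.6,120+253/2.6),.03),((130+588/2.6,120+254/2.6),.03)]: print(np.round(p2w('top',u,z,c),4))
for n in ['top','scene']:
  optics.grab_frame(n); cc=cam(n)
  for k in ['cup_yellow','guard_rod','spoon_rest','dock']:
    for r in models.masks_of(n,k)[:2]: 
      m=r['mask'].astype(np.uint8); h=max(cv2.findContours(m,0,1)[0],key=cv2.contourArea)
      print(n,k,round(r['confidence'],2),np.round(r['extent'],1),cv2.minAreaRect(h))
E
```

```text
[0.6944 0.1853]
[ 0.6812 -0.1861]
[ 0.5544 -0.181 ]
[0.5682 0.1896]
tray centre [0.62453887 0.00194628] len 0.371672745206683 0.3708595496408128 0.12624530538826764 0.12698011744966903
yellow ((256.13134765625, 159.87327575683594), 13.442112922668457) (256.1658020019531, 159.74893188476562) [0.62863025 0.04816748 0.012     ]
blue ((285.5, 160.5), 13.285429954528809) (285.5658264160156, 160.490966796875) [ 0.62506986 -0.03550347  0.012     ]
red ((226.69564819335938, 159.0), 13.045392990112305) (226.79238891601562, 159.19374084472656) [0.63165053 0.1318753  0.012     ]
[0.5059 0.121  0.066 ]
[ 0.4971 -0.1316  0.066 ]
[0.5054 0.0926 0.075 ]
[ 0.4987 -0.0701  0.075 ]
[ 0.4413 -0.1507  0.005 ]
[ 0.5184 -0.2277  0.03  ]
[ 0.5159 -0.3796  0.03  ]
[ 0.4563 -0.3779  0.03  ]
[ 0.4576 -0.2249  0.03  ]
top guard_rod 0.78 [275.3 201.2  93.    8.1] ((270.4895324707031, 200.94024658203125), (57.05525588989258, 5.14139986038208), 1.3639274835586548)
top spoon_rest 0.83 [383.4 208.2  52.9  22.2] ((383.0, 206.5), (21.0, 54.0), 90.0)
top dock 0.79 [271.4 177.8 127.1  82.7] ((271.0, 177.49996948242188), (129.99996948242188, 80.99998474121094), -0.0)
scene guard_rod 0.73 [251.6 190.8  65.1  31.3] ((226.4655303955078, 179.5862274169922), (13.92715072631836, 7.056422710418701), 21.801406860351562)
scene spoon_rest 0.6 [184.1 169.1  38.   28.2] ((184.45875549316406, 169.59278869628906), (40.10617446899414, 17.36241912841797), 23.962486267089844)
scene dock 0.95 [238.  224.2 116.6  93.3] ((244.37420654296875, 217.0390625), (110.3353271484375, 67.71952819824219), 27.758541107177734)
```

```bash
python3 -m pendant '[[0,0,0,0,-7,0],[0,0,0,0,-7,0],[0,0,0,0,-7,0],[0,0,0,0,-7,0],[0,0,0,0,-7,0],[0,0,0,0,-7,0],[0,0,0,0,-7,0],[0,0,0,0,-7,0]]' 5
python3 -m pendant '[[0,0,0,0,-7,0],[0,0,0,0,-6.86,0],[-2.7,0,2,0,0,0],[-2.7,0,2,0,0,0],[-2.7,0,2,0,0,0],[-2.7,0,2,0,0,0],[-2.7,0,2,0,0,0],[-2.7,0,2,0,0,0]]'
python3 - <<'E'
from h import *
t,p,R,F,w=st(); print(t,p,R[:,2],w,rows([.497,-.105,.165]))
E
```

```text
clock: 3.42
tool_pos: [0.1703, -0.523, 0.2453]
tcp_rot: [-1.571, -0.0, -1.843]
wrist_force: [-0.3, 0.2, -0.8]
width: 0.0497
clock: 4.08
tool_pos: [0.2969, -0.3642, 0.2454]
tcp_rot: [-1.571, -0.0, -1.608]
wrist_force: [0.2, -0.9, 0.6]
width: 0.0499
4.0833 [ 0.29686497 -0.36419272  0.2454223 ] [ 9.99307124e-01 -3.72183768e-02  2.54048475e-04] 0.04992803104283854 [-26.65   8.04  19.03]
```

```bash
python3 -m pendant '[[-3.33,1,2.38,0,0,0],[-3.33,1,2.38,0,0,0],[-3.33,1,2.38,0,0,0],[-3.33,1,2.38,0,0,0],[-3.33,1,2.38,0,0,0],[-3.33,1,2.38,0,0,0],[-3.33,1,2.38,0,0,0],[-3.33,1,2.38,0,0,0]]'
python3 - <<'E'
from h import *
c=cam('wrist'); im=optics.grab_frame('wrist'); cv2.imwrite('pics/c1.png',im); print(st()[1],c)
E
```

```text
clock: 4.75
tool_pos: [0.4951, -0.1073, 0.166]
tcp_rot: [-1.57, -0.0, -1.607]
wrist_force: [0.3, -0.8, 0.6]
width: 0.0501
[ 0.49770993 -0.10129471  0.16426406] (np.float64(299.36548249414716), 251.87165361697188, 194.52889717887052, array([ 0.49773511, -0.02707048,  0.29401768]), array([[ 9.99297287e-01, -3.56778433e-02, -1.14901399e-02],
       [-3.74818724e-02, -9.49515552e-01, -3.11472832e-01],
       [ 2.02612349e-04,  3.11684628e-01, -9.50185588e-01]]))
```

View pics/c1.png

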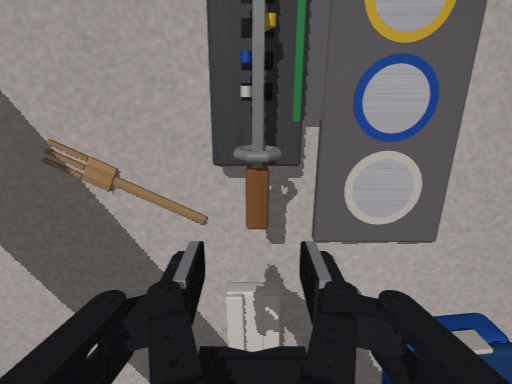

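```bash
python3 - <<'E'
from h import *
c=cam('wrist')
for n,u,z in [('hfront',(257.5,166),.076),('hrear top',(257.5,227),.076),('ring top',(257.5,153),.091),('bar far',(257.5,3),.070),('bar near',(257.5,140),.070),('blue',(396,97.5),.012),('white',(383.5,188),.012),('tray cornerR',(436,241),.012),('tray cornerL',(313,241),.012),('bank cL',(215,164),.028),('bank cR',(301,164),.028)]: print(n,np.round(p2w('wrist',u,z,c),4))
print(optics.grab_frame('top') is None, [ (r['at'],r['confidence']) for r in models.spot_point('top','guard_rod')])
E
```

```text
hfront [ 0.5027 -0.0696  0.076 ]
hrear top [ 0.5013 -0.1185  0.076 ]
ring top [ 0.5028 -0.0573  0.091 ]
bar far [0.5059 0.0367 0.07  ]
bar near [ 0.5034 -0.0513  0.07  ]
blue [ 0.6288 -0.0257  0.012 ]
white [ 0.6261 -0.1099  0.012 ]
tray cornerR [ 0.6863 -0.1694  0.012 ]
tray cornerL [ 0.5587 -0.165   0.012 ]
bank cL [ 0.4652 -0.077   0.028 ]
bank cR [ 0.5425 -0.0797  0.028 ]
False [([271.7, 164.3], 0.55), ([258.9, 159.9], 0.53), ([148.9, 138.7], 0.25)]
```

```bash
python3 - <<'E'
from h import *
print(st()[1]); c=cam('wrist'); im=optics.grab_frame('wrist'); cv2.imwrite('pics/c2.png',im); print(st()[1],c[3])
hsv=cv2.cvtColor(im,cv2.COLOR_BGR2HSV)
m=cv2.inRange(hsv,(105,110,60),(125,255,255)); m[:, :310]=0; m[250:]=0
k=max(cv2.findContours(m,0,1)[0],key=cv2.contourArea); e=cv2.fitEllipse(k); print(e,p2w('wrist',e[0],.012,c))
m=cv2.inRange(hsv,(5,110,50),(15,255,255)); m[:, :230]=0; m[240:]=0;m[:,290:]=0
k=max(cv2.findContours(m,0,1)[0],key=cv2.contourArea); e=cv2.boundingRect(k); print(e)
cc=cam('top'); it=optics.grab_frame('top')
print(w2p('top',p2w('wrist',(396,97.5),.012,c),cc))
E
```

```text
[ 0.49466684 -0.10635421  0.1652993 ]
[ 0.49412722 -0.10805504  0.16579606] [ 0.4971942  -0.02630878  0.29342393]
((397.2098388671875, 99.3575668334961), (79.58116912841797, 92.71748352050781), 38.52606964111328) [ 0.62657557 -0.03266699  0.012     ]
(247, 167, 23, 64)
[283.99748045 160.4344527 ]
```

View pics/c2.png

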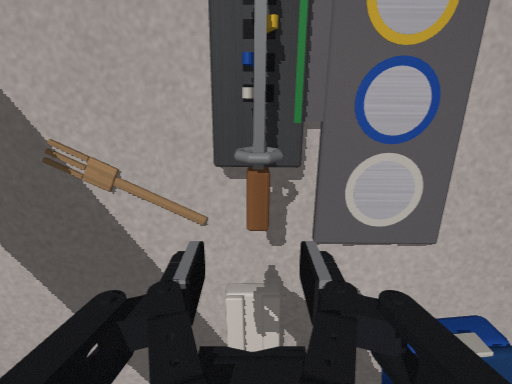

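```bash
cat >> h.py <<'E'
def avgcam(n=6,name='wrist'):
    """static arm: n grabs, mean camera pose and TCP"""
    O=[];Q=[];T=[]
    for i in range(n):
        m=optics.camera_model(name); T.append(state()['tool_pos']); O.append(m['origin']); Q.append(m['rotation'])
        im=optics.grab_frame(name)
    f,cx,cy,_,_=cam(name)
    R=Ro.from_euler('xyz',Q).mean().as_matrix()
    return im,(f,cx,cy,np.mean(O,0),R),np.mean(T,0),np.std(T,0)
def hsvblob(im,lo,hi,box=(0,0,512,384)):
    hsv=cv2.cvtColor(im,cv2.COLOR_BGR2HSV); m=cv2.inRange(hsv,lo,hi); mm=np.zeros_like(m); x0,y0,x1,y1=box; mm[y0:y1,x0:x1]=m[y0:y1,x0:x1]
    return max(cv2.findContours(mm,0,1)[0],key=cv2.contourArea)
E
python3 - <<'E'
from h import *
im,c,T,s=avgcam(8); print(T,s,c[3],Ro.from_matrix(c[4]).as_euler('xyz'))
k=hsvblob(im,(105,110,60),(125,255,255),(310,0,512,250)); e=cv2.fitEllipse(k); print('blue',p2w('wrist',e[0],.012,c))
for n,u,z in [('hfront',(258.5,168),.076),('hrear top',(258.5,229),.076),('ring top',(258.5,155),.091),('white',(384.5,190),.012),('tray cornerR',(436,243),.012),('tray cornerL',(314,243),.012),('bank cL',(216,166),.028),('bank cR',(301,166),.028)]: print(n,np.round(p2w('wrist',u,z,c),4))
E
```

```text
[ 0.49368451 -0.11020492  0.16654759] [6.95160043e-05 4.34945149e-04 1.60715855e-04] [ 0.49654725 -0.02997373  0.29455489] [ 2.82453298e+00  1.39845385e-04 -3.89959004e-02]
blue [ 0.62646687 -0.03263341  0.012     ]
hfront [ 0.4995 -0.081   0.076 ]
hrear top [ 0.4979 -0.1308  0.076 ]
ring top [ 0.4996 -0.0684  0.091 ]
white [ 0.6241 -0.123   0.012 ]
tray cornerR [ 0.6838 -0.1836  0.012 ]
tray cornerL [ 0.5559 -0.1786  0.012 ]
bank cL [ 0.4616 -0.0888  0.028 ]
bank cR [ 0.5388 -0.0918  0.028 ]
```

```bash
python3 -m pendant '[[-0.2,0.5,0.25,0,0,0],[-0.2,1.5,0.25,0,0,0],[0,2,0,0,0,0],[0,2,0,0,0,0],[0,1.5,0,0,0,0],[0,0,0,0,0,0],[0,0,0,0,0,0],[0,0,0,0,0,0]]'
python3 - <<'E'
from h import *
im,c,T,s=avgcam(4); print(T,s); cv2.imwrite('pics/c3.png',im)
E
```

```text
clock: 6.07
tool_pos: [0.4997, -0.1055, 0.0918]
tcp_rot: [-1.57, -0.0, -1.608]
wrist_force: [-0.0, -0.1, 0.1]
width: 0.0498
[ 0.49991971 -0.10563329  0.09216427] [1.16820736e-04 7.13138676e-05 2.06115550e-04]
```

View pics/c3.png

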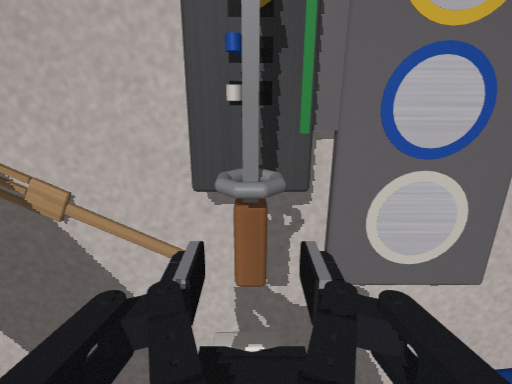

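```bash
python3 -m pendant '[[0,0.6,0,0,0,0],[0,1,0,0,0,0],[0,1,0,0,0,0],[0,0.5,0,0,0,0],[0,0,0,0,0,0],[0,0,0,0,0,0],[0,0,0,0,0,0],[0,0,0,0,0,0]]'
python3 - <<'E'
from h import *
im,c,T,s=avgcam(3); print(T,s); cv2.imwrite('pics/c4.png',im)
E
python3 -m pendant '[[0,0,0,0,0,0],[0,0,0,0,0,0],[0,0,0,0,0,0],[0,0,0,0,0,0],[0,0,0,0,0,0],[0,0,0,0,0,0],[0,0,0,0,0,0],[0,0,0,0,0,0]]' 1
```

```text
clock: 6.93
tool_pos: [0.4994, -0.1054, 0.0604]
tcp_rot: [-1.57, -0.0, -1.607]
wrist_force: [-0.1, -0.6, -0.5]
width: 0.0499
[ 0.49946156 -0.10544186  0.06050363] [2.86765345e-05 6.46466581e-06 6.04261137e-05]
clock: 7.75
tool_pos: [0.4992, -0.1053, 0.0603]
tcp_rot: [-1.571, -0.0, -1.607]
wrist_force: [-1.1, 0.0, 2.8]
width: 0.0168
```

View pics/c4.png

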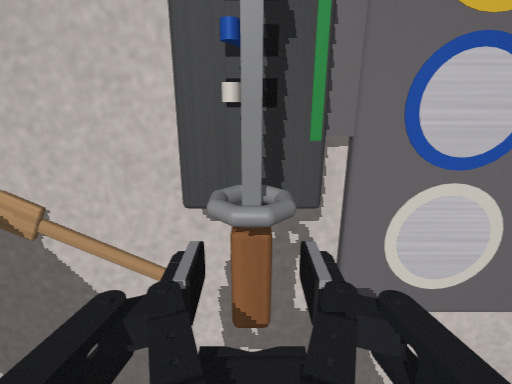

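```bash
python3 -m pendant '[[0,-0.3,0,0,0,0],[0,-0.2,0,0,0,0],[0,0,0,0,0,0],[0.5,0,0,0,0,0],[1,0,0,0,0,0],[1.5,0,0,0,0,0],[2,0,0,0,0,0],[2,0,0,0,0,0]]'
python3 -m pendant '[[2,0,0,0,0,0],[2,0,0,0,0,0],[2,0,0,0,0,0],[2,0,0,0,0,0],[2,0,0,0,0,0],[2,0,0,0,0,0],[2,0,0,0,0,0],[2,0,0,0,0,0]]'
python3 -m pendant '[[2,0,0,0,0,0],[2,0,0,0,0,0],[2,0,0,0,0,0],[1.5,0,0,0,0,0],[0.2,0,0,0,0,0],[0,0,0,0,0,0],[0,0,0,0,0,0],[0,0,0,0,0,0]]'
python3 - <<'E'
from h import *
im,c,T,s=avgcam(3); print(T,s); cv2.imwrite('pics/d1.png',im);cv2.imwrite('pics/d1t.png',cv2.resize(optics.grab_frame('top')[120:290,130:430],None,fx=2.6,fy=2.6))
E
```

```text
clock: 8.42
tool_pos: [0.4964, -0.1766, 0.0651]
tcp_rot: [-1.571, -0.0, -1.607]
wrist_force: [0.4, 0.3, -0.9]
width: 0.0173
clock: 9.08
tool_pos: [0.4901, -0.3371, 0.0649]
tcp_rot: [-1.571, -0.0, -1.608]
wrist_force: [-0.3, 0.6, -0.5]
width: 0.0171
clock: 9.75
tool_pos: [0.4876, -0.411, 0.0649]
tcp_rot: [-1.572, 0.001, -1.607]
wrist_force: [0.7, -0.1, -0.5]
width: 0.0168
[ 0.48781038 -0.41096395  0.06504365] [1.27951521e-04 2.53199421e-05 1.24294365e-04]
```

View pics/d1.png

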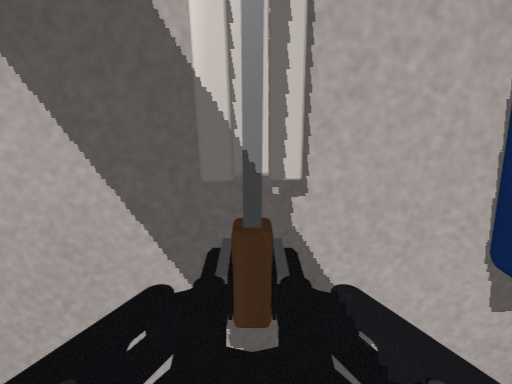

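View pics/d1t.png

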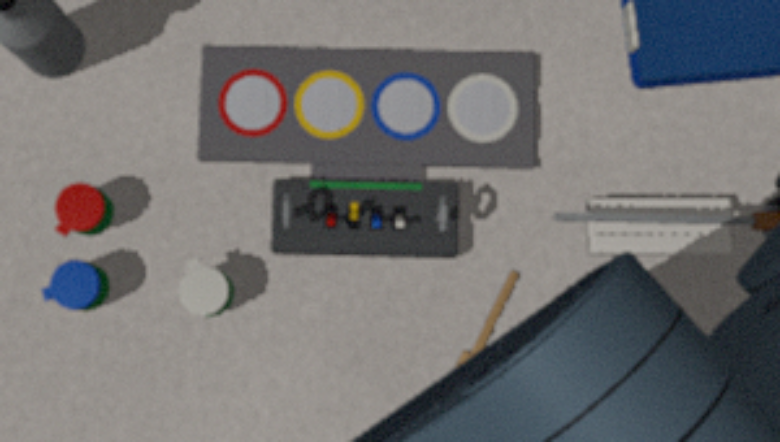

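```bash
python3 -m pendant '[[0,0,0,0,-1.4,0],[0,0.5,-0.1,0,0,0],[0,0.8,0,0,0,0],[0,0.8,0,0,0,0],[0,0.6,0,0,0,0],[0,0,0,0,0,0],[0,0,0,0,0,0],[0,0,0,0,0,0]]'
python3 - <<'E'
from h import *
im,c,T,s=avgcam(2); print(T,s); cv2.imwrite('pics/d2.png',im)
E
```

```text
clock: 10.62
tool_pos: [0.4869, -0.4122, 0.038]
tcp_rot: [-1.571, 0.0, -1.583]
wrist_force: [-0.2, -0.5, -0.0]
width: 0.0172
[ 0.48697948 -0.41225338  0.03819832] [7.01923768e-05 6.94700890e-05 1.55857436e-04]
```

View pics/d2.png

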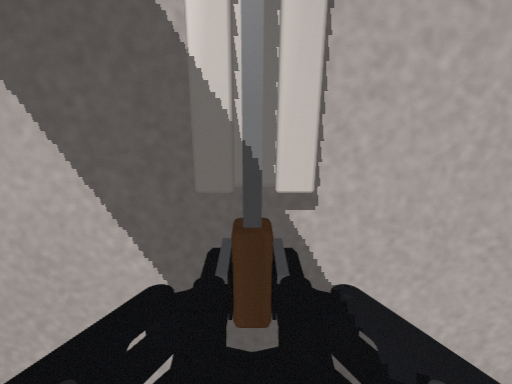

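```bash
python3 -m pendant '[[0,0,0.15,0,0,0],[0,0.5,0,0,0,0],[0,0.6,0,0,0,0],[0,0.4,0,0,0,0],[0,0.2,0,0,0,0],[0,0,0,0,0,0],[0,0,0,0,0,0],[0,0,0,0,0,0]]'
python3 -m pendant '[[0,0,0,0,0,0],[0,0,0,0,0,0],[0,0,0,0,0,0],[0,0,0,0,0,0],[0,0,0,0,0,0],[0,0,0,0,0,0],[0,0,0,0,0,0],[0,0,0,0,0,0]]' 4
python3 - <<'E'
from h import *
im,c,T,s=avgcam(2); print(T,s); cv2.imwrite('pics/d3.png',im)
E
```

```text
clock: 11.38
tool_pos: [0.4884, -0.4122, 0.0212]
tcp_rot: [-1.571, -0.0, -1.583]
wrist_force: [0.4, 0.5, -0.6]
width: 0.0171
clock: 12.05
tool_pos: [0.4884, -0.4121, 0.0212]
tcp_rot: [-1.571, -0.0, -1.583]
wrist_force: [-0.4, -0.5, -0.6]
width: 0.0397
[ 0.48836279 -0.4121203   0.02119315] [1.34066761e-06 1.14370618e-05 4.90620488e-06]
```

View pics/d3.png

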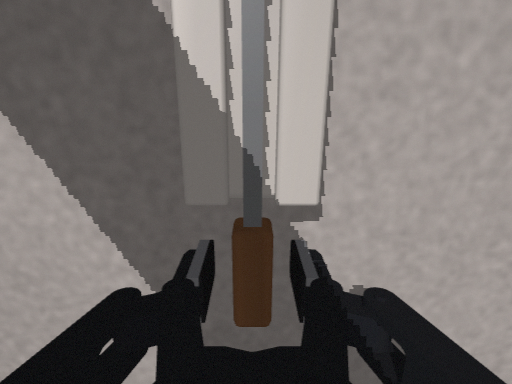

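```bash
python3 -m pendant '[[0,-1,0,0,0,0],[0,-3,0,0,0,0],[0,-4,0,0,0,0],[0,-4,0,0,0,0],[0,-1,0,0,1.4,0],[-2,0,0,0,0,0],[-4,0,0,0,0,0],[-4,0,0,0,0,0]]' 0
python3 -m pendant '[[-4,0,0,0,0,0],[-4,0,0,0,0,0],[-4,0,0,0,0,0],[-4,0,0,0,0,0],[-4,0,0,0,0,0],[-4,0,0,0,0,0],[-2.2,0,0,0,0,0],[0,0,0,0,0,0]]'
python3 -m pendant '[[0,0,0,0,0,0],[0,0,0,0,0,0],[0,0,0,0,0,0],[0,0,0,0,0,0],[0,0,0,0,0,0],[0,0,0,0,0,0],[0,0,0,0,0,0],[0,0,0,0,0,0]]'
python3 - <<'E'
from h import *
im,c,T,s=avgcam(3); print(T,s,c); cv2.imwrite('pics/e1.png',im)
E
```

```text
clock: 12.82
tool_pos: [0.492, -0.3125, 0.1523]
tcp_rot: [-1.569, -0.002, -1.61]
wrist_force: [-0.0, 1.0, -0.2]
width: 0.0003
clock: 13.48
tool_pos: [0.5011, -0.0459, 0.152]
tcp_rot: [-1.57, 0.001, -1.603]
wrist_force: [-0.3, 0.7, -0.8]
width: -0.0002
clock: 14.15
tool_pos: [0.5016, -0.0507, 0.1511]
tcp_rot: [-1.571, 0.0, -1.608]
wrist_force: [0.3, -0.4, -0.2]
width: 0.0002
[ 0.50164916 -0.05061494  0.15114442] [1.31737045e-05 9.61769962e-05 1.84774335e-05] (np.float64(299.36548249414716), 251.87165361697188, 194.52889717887052, array([0.50448482, 0.02955612, 0.27917958]), array([[ 9.99276682e-01, -3.59294067e-02, -1.24575417e-02],
       [-3.80221447e-02, -9.49639416e-01, -3.11029415e-01],
       [-6.55070260e-04,  3.11278104e-01, -9.50318637e-01]]))
```

View pics/e1.png

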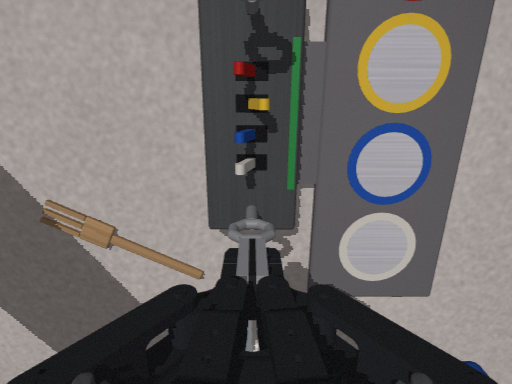

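```bash
python3 - <<'E'
from h import *
im,c,T,s=avgcam(3)
for n,u,z in [('slotR',(253,70),.028),('slotY',(252,103.5),.028),('slotB',(252,134),.028),('slotW',(251,164),.028),('redtip',(238,68),.056),('whitetip',(239,169),.056),('ringtop',(252,221),.091),('white',(377,247),.012),('bankL',(209,229),.028),('bankR',(296,228),.028)]: print(n,np.round(p2w('wrist',u,z,c),4))
k=hsvblob(im,(105,110,60),(125,255,255),(310,100,512,250)); e=cv2.fitEllipse(k); print('blue',e,p2w('wrist',e[0],.012,c))
k=hsvblob(im,(18,110,60),(35,255,255),(310,0,512,250)); e=cv2.fitEllipse(k); print('yellow',e,p2w('wrist',e[0],.012,c))
E
```

```text
slotR [0.5059 0.0493 0.028 ]
slotY [0.5042 0.0244 0.028 ]
slotB [5.033e-01 3.000e-04 2.800e-02]
slotW [ 0.5015 -0.025   0.028 ]
redtip [0.4955 0.0488 0.056 ]
whitetip [ 0.4925 -0.0224  0.056 ]
ringtop [ 0.5014 -0.0508  0.091 ]
white [ 0.6235 -0.1173  0.012 ]
bankL [ 0.4607 -0.0842  0.028 ]
bankR [ 0.5404 -0.0862  0.028 ]
blue ((388.90771484375, 163.51600646972656), (76.16921997070312, 88.05244445800781), 50.739585876464844) [ 0.62650228 -0.03271847  0.012     ]
yellow ((403.7201843261719, 62.76007080078125), (87.910400390625, 104.17742919921875), 33.66128158569336) [0.62983046 0.05137491 0.012     ]
```

```bash
python3 -m pendant '[[-1.36,0,-1.68,0,0,0],[-1.36,0,-1.68,0,0,0],[0,2.5,0,0,0,0],[0,2.5,0,0,0,0],[0,2.5,0,0,0,0],[0,1.6,0,0,0,0],[0,0,0,0,0,0],[0,0,0,0,0,0]]'
python3 - <<'E'
from h import *
im,c,T,s=avgcam(3); print(T,s); cv2.imwrite('pics/e2.png',im); im=optics.grab_frame('scene'); cv2.imwrite('pics/e2s.png',cv2.resize(im[150:250,200:320],None,fx=5,fy=5))
E
```

```text
clock: 15.12
tool_pos: [0.4686, -0.0217, 0.0598]
tcp_rot: [-1.573, 0.001, -1.607]
wrist_force: [0.3, -0.1, 0.3]
width: -0.0
[ 0.46936133 -0.02197535  0.06056086] [0.00058727 0.0001928  0.00057604]
```

View pics/e2.png

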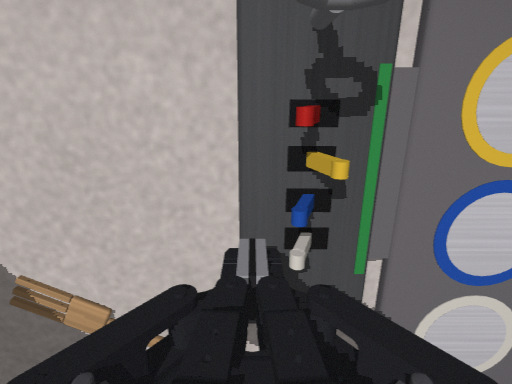

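View pics/e2s.png

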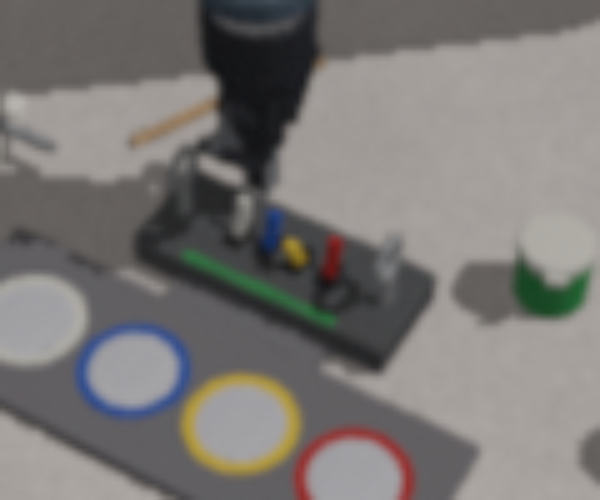

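```bash
python3 -m pendant '[[0,0,0.6,0,0,0],[0,0,0.6,0,0,0],[0,0,0.5,0,0,0],[0,0,0.4,0,0,0],[0,0,0.4,0,0,0],[0,0,0.3,0,0,0],[0,0,0,0,0,0],[0,0,0,0,0,0]]'
python3 - <<'E'
from h import *
im,c,T,s=avgcam(3); print(T,s,st()[3]); cv2.imwrite('pics/e3.png',im)
E
```

```text
clock: 15.98
tool_pos: [0.4958, -0.0229, 0.06]
tcp_rot: [-1.574, 0.0, -1.607]
wrist_force: [-5.1, -1.6, 5.1]
width: -0.0
[ 0.4957647  -0.0228954   0.06004137] [1.40673156e-05 2.40656086e-06 4.53510838e-06] [-4.74514367 -0.96462551  5.09374383]
```

View pics/e3.png

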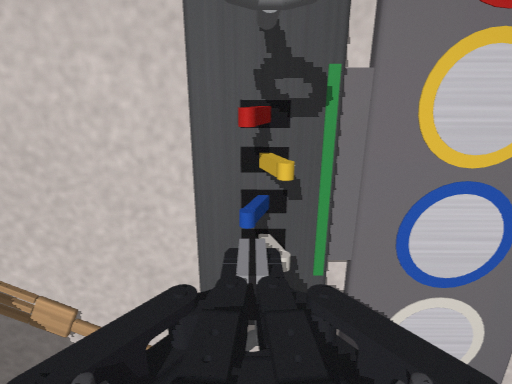

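```bash
python3 -m pendant '[[0,0,-1.4,0,0,0],[0,0,-1.4,0,0,0],[-1.2,0,0,0,0,0],[-1.2,0,0,0,0,0],[0,0,0,0,0,0],[0,0,0,0,0,0],[0,0,0,0,0,0],[0,0,0,0,0,0]]'
python3 - <<'E'
from h import *
im,c,T,s=avgcam(2); print(T,s,st()[3]); cv2.imwrite('pics/e4.png',im)
E
python3 -m pendant '[[0,0,0.6,0,0,0],[0,0,0.6,0,0,0],[0,0,0.4,0,0,0],[0,0,0.4,0,0,0],[0,0,0.3,0,0,0],[0,0,0.2,0,0,0],[0,0,0,0,0,0],[0,0,0,0,0,0]]'
```

```text
clock: 16.8
tool_pos: [0.4703, 0.0016, 0.0602]
tcp_rot: [-1.571, -0.0, -1.608]
wrist_force: [-0.2, 0.5, -1.4]
width: -0.0001
[0.47024215 0.0015599  0.06016476] [1.96458459e-05 2.45164477e-05 7.96778268e-06] [-0.75994766 -0.6576992   0.09557194]
clock: 17.57
tool_pos: [0.4949, 0.0012, 0.0601]
tcp_rot: [-1.571, 0.0, -1.607]
wrist_force: [-1.1, -0.2, -0.8]
width: -0.0001
```

View pics/e4.png

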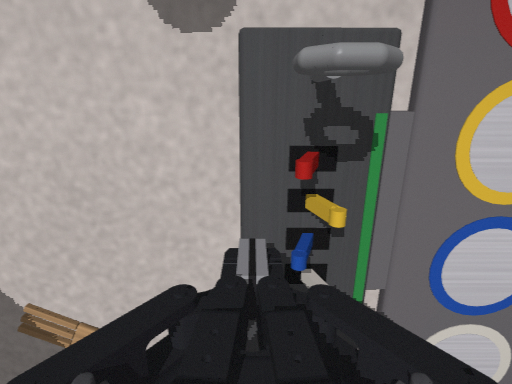

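```bash
python3 -m pendant '[[0,0,-1.2,0,0,0],[0,0,-1.3,0,0,0],[-1.6,0,0,0,0,0],[-1.6,0,0,0,0,0],[-1.6,0,0,0,0,0],[0,0,0,0,0,0],[0,0,0,0,0,0],[0,0,0,0,0,0]]'
python3 - <<'E'
from h import *
im,c,T,s=avgcam(2); print(T,s,st()[3]); cv2.imwrite('pics/e5.png',im)
E
python3 -m pendant '[[0,0,0.6,0,0,0],[0,0,0.6,0,0,0],[0,0,0.4,0,0,0],[0,0,0.4,0,0,0],[0,0,0.3,0,0,0],[0,0,0.2,0,0,0],[0,0,0,0,0,0],[0,0,0,0,0,0]]'
python3 -m pendant '[[0,0,-1.2,0,0,0],[0,0,-1.3,0,0,0],[0,-2,0,0,0,0],[0,-2.5,0,0,0,0],[1.2,0,2,0,0,0],[1.2,0,2,0,0,0],[0,0,2.4,0,0,0],[0,0,0,0,0,0]]'
python3 - <<'E'
from h import *
im,c,T,s=avgcam(3); print(T,s,st()[3]); cv2.imwrite('pics/e6.png',im)
E
```

```text
clock: 18.23
tool_pos: [0.4717, 0.0497, 0.0602]
tcp_rot: [-1.571, -0.0, -1.607]
wrist_force: [-0.1, -1.1, -0.3]
width: -0.0002
[0.47170072 0.04961688 0.06021501] [4.59122256e-05 1.06298102e-04 3.66625504e-07] [ 0.03056419 -0.79548101 -0.534699  ]
clock: 19.0
tool_pos: [0.4967, 0.0491, 0.0601]
tcp_rot: [-1.571, 0.0, -1.607]
wrist_force: [-0.7, 0.5, 0.5]
width: 0.0
clock: 19.67
tool_pos: [0.5391, 0.0224, 0.1061]
tcp_rot: [-1.565, -0.001, -1.609]
wrist_force: [-0.1, -0.8, 0.4]
width: -0.0003
[0.53686812 0.02305329 0.10546349] [0.00177186 0.00048217 0.00047032] [-0.48869452 -1.02927008 -0.4151978 ]
```

View pics/e5.png

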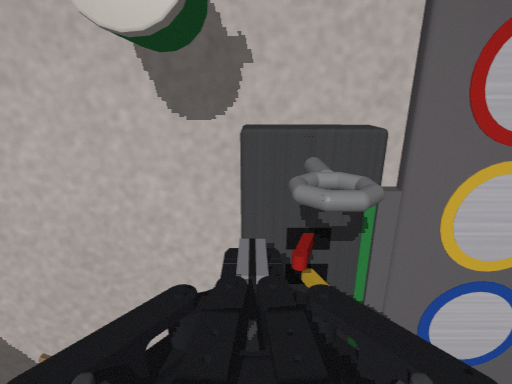

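View pics/e6.png

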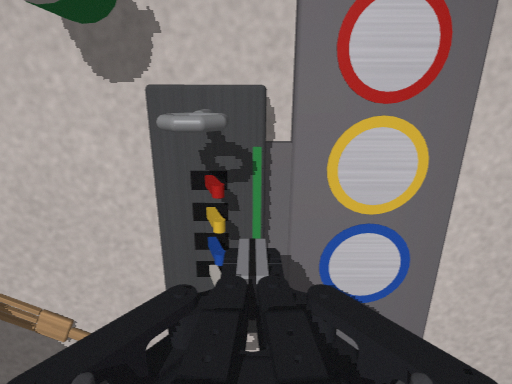

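```bash
python3 -m pendant '[[0,2,0,0,0,0],[0,2.5,0,0,0,0],[0,0,0,0,0,0],[0,0,-0.6,0,0,0],[0,0,-0.6,0,0,0],[0,0,-0.5,0,0,0],[0,0,-0.4,0,0,0],[0,0,0,0,0,0]]'
python3 -m pendant '[[0,0,-0.2,0,0,0],[0,0,-0.2,0,0,0],[0,0,-0.1,0,0,0],[0,0,0,0,0,0],[0,0,0,0,0,0],[0,0,0,0,0,0],[0,0,0,0,0,0],[0,0,0,0,0,0]]'
python3 -m pendant '[[0,0,1.4,0,0,0],[0,0,1.2,0,0,0],[0,-2.5,0,0,0,0],[0,-3.5,0,0,0,0],[4,0,0,0,0,0],[4,0,0,0,0,0],[0,0,0,0,0,0],[0,0,0,0,0,0]]'
python3 - <<'E'
from h import *
im,c,T,s=avgcam(3); print(T,s,st()[3]); cv2.imwrite('pics/e7.png',im)
E
```

```text
clock: 20.48
tool_pos: [0.513, 0.0246, 0.0611]
tcp_rot: [-1.57, -0.0, -1.607]
wrist_force: [-0.1, 0.2, 0.3]
width: -0.0
clock: 21.15
tool_pos: [0.5103, 0.0244, 0.0607]
tcp_rot: [-1.568, -0.0, -1.608]
wrist_force: [4.5, 0.3, 1.8]
width: 0.0002
clock: 21.82
tool_pos: [0.5306, -0.0579, 0.1197]
tcp_rot: [-1.574, 0.001, -1.611]
wrist_force: [0.0, 0.5, -0.3]
width: -0.0002
[ 0.53057919 -0.05676023  0.11950483] [5.11864678e-05 8.52449896e-04 1.05812984e-04] [ 0.57413914  0.0669023  -1.15117046]
```

View pics/e7.png

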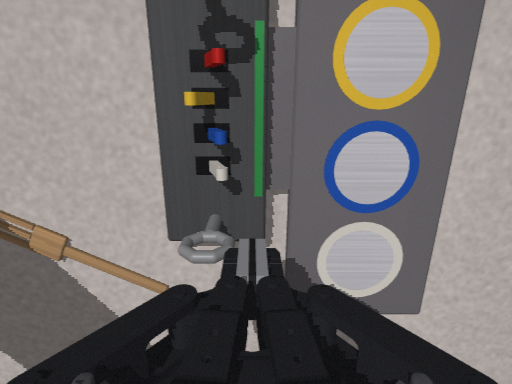

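```bash
python3 -m pendant '[[0,-3,0,0,0,0],[0,-3,0,0,0,0],[-1.5,-2,-1.5,0,0,0],[-1.5,0,-1.5,0,0,0],[0,0,0,0,0,0],[0,0,0,0,0,0],[0,0,0,0,0,0],[0,0,0,0,0,0]]' 8.5
cat >> h.py <<'E'
def cups():
    im=optics.grab_frame('top'); c=cam('top'); 
    for n,lo,hi in [('red',(0,150,60),(8,255,255)),('blue',(105,150,60),(125,255,255))]:
        k=hsvblob(im,lo,hi,(100,100,205,300)); e=cv2.minEnclosingCircle(k); print(n,e,np.round(p2w('top',e[0],.056,c),4))
    optics.grab_frame('top')
    for n in ['cup_red','cup_blue','cup_white','cup_yellow']:
        for r in models.masks_of('top',n)[:1]: print(n,round(r['confidence'],2),np.round(r['extent'],1),np.round(p2w('top',r['extent'][:2],.035,c),3))
    return im
E
python3 - <<'E'
from h import *
im=cups(); cv2.imwrite('pics/f1.png',cv2.resize(im[120:290,130:430],None,fx=2.6,fy=2.6))
print(st()[:2])
E
```

```text
clock: 22.63
tool_pos: [0.5031, -0.025, 0.1996]
tcp_rot: [-1.572, 0.0, -1.607]
wrist_force: [0.6, -0.1, 0.3]
width: 0.0849
red ((160.0, 201.0), 10.63024616241455) [0.5095 0.3096 0.056 ]
blue ((157.1750030517578, 229.0), 10.608142852783203) [0.4339 0.3158 0.056 ]
cup_red 0.57 [163.1 200.4  24.4  18.8] [0.514 0.306 0.035]
cup_blue 0.72 [158.3 229.2  27.3  22.2] [0.434 0.318 0.035]
cup_white 0.58 [210.3 230.8  21.   25.3] [0.428 0.176 0.035]
(22.9333, array([ 0.50306371, -0.025455  ,  0.19983864]))
```

View pics/f1.png

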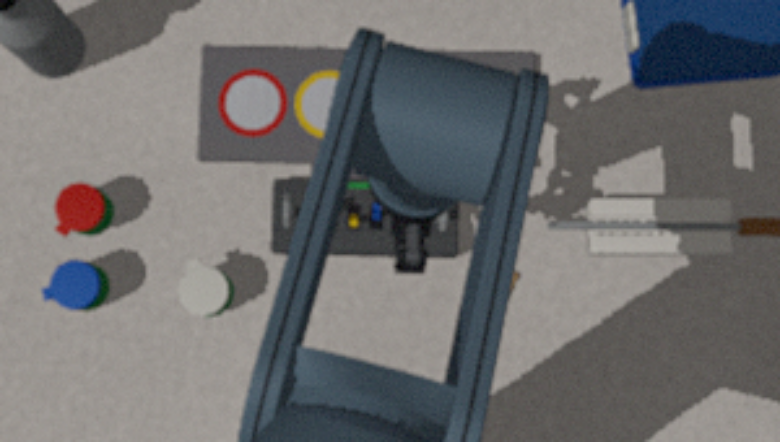

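```bash
python3 -m pendant '[[-2.8,0,-1.93,0,0,0],[-2.8,0,-1.93,0,0,0],[-2.8,0,-1.93,0,0,0],[-2.8,0,-1.93,0,0,0],[0,0,0,0,0,0],[0,0,0,0,0,0],[0,0,0,0,0,0],[0,0,0,0,0,0]]'
python3 - <<'E'
from h import *
im,c,T,s=avgcam(4); print(T,s); cv2.imwrite('pics/f2.png',im)
for r in models.masks_of('wrist','cup_white'): print(r['confidence'],r['extent'])
E
```

```text
clock: 23.6
tool_pos: [0.4308, 0.0888, 0.2003]
tcp_rot: [-1.57, -0.0, -1.608]
wrist_force: [-0.0, 0.3, 0.0]
width: 0.0849
[0.43073702 0.08871052 0.20021752] [9.89909217e-05 6.82799838e-05 9.04138749e-05]
```

View pics/f2.png

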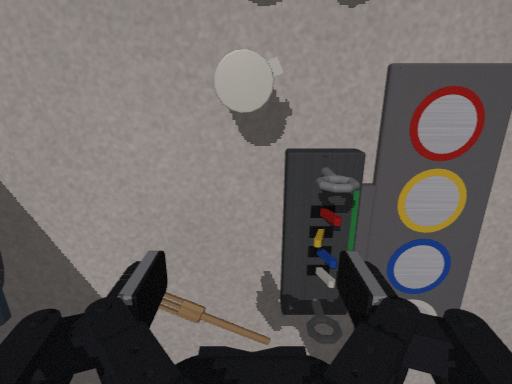

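```bash
python3 - <<'E'
from h import *
im,c,T,s=avgcam(3)
print(p2w('wrist',(244,81),.056,c),T)
for n,lo,hi in [('red',(0,120,60),(8,255,255)),('yellow',(18,110,60),(35,255,255)),('blue',(105,110,60),(125,255,255))]:
    e=cv2.fitEllipse(hsvblob(im,lo,hi,(370,60,512,305))); print(n,e,p2w('wrist',e[0],.012,c))
print(rows(p2w('wrist',(244,81),.056,c)-[0,0,.026]))
E
```

```text
[0.42674505 0.18194182 0.056     ] [0.43024686 0.08901724 0.20007585]
red ((447.1961669921875, 123.66248321533203), (66.52140045166016, 81.36251068115234), 44.883567810058594) [0.63305966 0.13478549 0.012     ]
yellow ((431.8533020019531, 200.58023071289062), (59.228546142578125, 72.24385833740234), 57.13613510131836) [0.62971966 0.05087056 0.012     ]
blue ((418.6300048828125, 266.4117126464844), (52.073909759521484, 65.10601806640625), 65.9131088256836) [ 0.62626579 -0.03312376  0.012     ]
[-9.25 17.01 -0.68]
```

```bash
python3 -m pendant '[[-3.1,0,-0.23,0,0,0],[-3.1,1,-0.23,0,0,0],[-3.05,3,-0.22,0,0,0],[0,3.5,0,0,0,0],[0,0.5,0,0,0,0],[0,0,0,0,0,0],[0,0,0,0,0,0],[0,0,0,0,0,0]]'
python3 - <<'E'
from h import *
im,c,T,s=avgcam(2); print(T,s); cv2.imwrite('pics/f3.png',im)
E
```

```text
clock: 24.67
tool_pos: [0.4281, 0.181, 0.1227]
tcp_rot: [-1.568, 0.0, -1.609]
wrist_force: [0.1, 0.3, 0.4]
width: 0.085
[0.42814179 0.18093499 0.12277093] [6.95441309e-05 1.62299372e-05 6.22407017e-05]
```

View pics/f3.png

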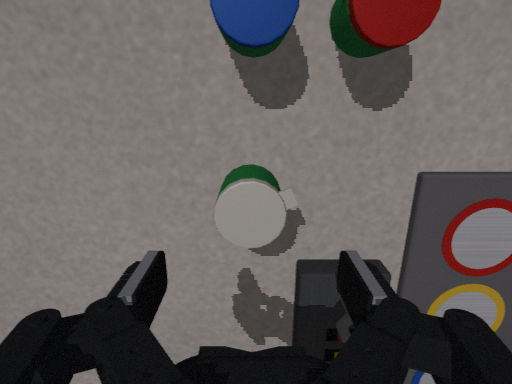

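```bash
python3 - <<'E'
from h import *
im,c,T,s=avgcam(1)
P=p2w('wrist',(250.5,213),.056,c); print(P,T,rows([P[0],P[1],.03]))
E
```

```text
[0.42711227 0.18385701 0.056     ] [0.42806333 0.1809603  0.12277127] [-0.28  9.26 -0.11]
```

```bash
python3 -m pendant '[[-0.2,1,-0.1,0,0,0],[0,2.5,0,0,0,0],[0,2.5,0,0,0,0],[0,2.2,0,0,0,0],[0,1,0,0,0,0],[0,0,0,0,0,0],[0,0,0,0,0,0],[0,0,0,0,0,0]]'
python3 -m pendant '[[0,0,0,0,0,0],[0,0,0,0,0,0],[0,0,0,0,0,0],[0,0,0,0,0,0],[0,0,0,0,0,0],[0,0,0,0,0,0],[0,0,0,0,0,0],[0,0,0,0,0,0]]' 4
python3 - <<'E'
from h import *
im,c,T,s=avgcam(2); print(T,s,st()[3:]); cv2.imwrite('pics/f4.png',im)
print(rows([.623,-.1167,.15]))
E
```

```text
clock: 25.48
tool_pos: [0.4268, 0.1835, 0.0302]
tcp_rot: [-1.569, 0.0, -1.608]
wrist_force: [-0.1, 0.7, 0.5]
width: 0.0848
clock: 26.15
tool_pos: [0.4264, 0.1836, 0.0301]
tcp_rot: [-1.569, 0.0, -1.607]
wrist_force: [-0.5, -0.7, 6.8]
width: 0.0508
[0.42636944 0.18356511 0.03014882] [5.29588798e-06 3.83996850e-06 1.76567341e-06] (array([-1.64467874,  0.11522579,  7.38908529]), 0.05105535671027903)
[ 29.28 -11.95  20.77]
```

View pics/f4.png

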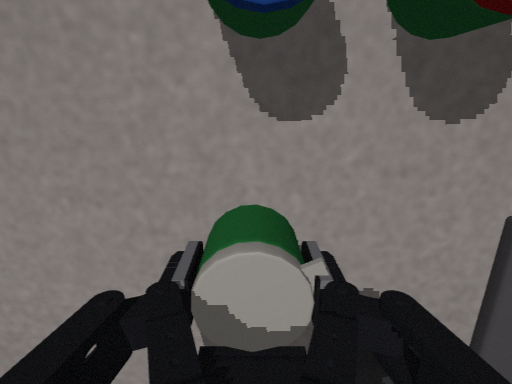

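```bash
python3 -m pendant '[[0,-1.5,0,0,0,0],[0,-3.5,0,0,0,0],[0,-3.5,0,0,0,0],[0,-3.5,0,0,0,0],[1.46,0,1.04,0,0,0],[2.93,0,2.08,0,0,0],[2.93,0,2.08,0,0,0],[2.93,0,2.08,0,0,0]]'
python3 -m pendant '[[2.93,0,2.08,0,0,0],[2.93,0,2.08,0,0,0],[2.93,0,2.08,0,0,0],[2.93,0,2.08,0,0,0],[2.93,0,2.08,0,0,0],[2.93,0,2.08,0,0,0],[1.46,0,1.04,0,0,0],[0,0,0,0,0,0]]'
python3 -m pendant '[[0,0,0,0,0,0],[0,0,0,0,0,0],[0,0,0,0,0,0],[0,0,0,0,0,0],[0,0,0,0,0,0],[0,0,0,0,0,0],[0,0,0,0,0,0],[0,0,0,0,0,0]]'
python3 - <<'E'
from h import *
im,c,T,s=avgcam(3); print(T,s,st()[3:]); cv2.imwrite('pics/f5.png',im)
for n,lo,hi in [('yellow',(18,110,60),(35,255,255)),('blue',(105,110,60),(125,255,255))]:
    e=cv2.fitEllipse(hsvblob(im,lo,hi,(0,0,512,250))); print(n,e,p2w('wrist',e[0],.012,c))
print(rows([.623,-.1167,.0425]))
E
```

```text
clock: 26.92
tool_pos: [0.4952, 0.0775, 0.1499]
tcp_rot: [-1.569, 0.0, -1.606]
wrist_force: [0.8, 0.5, 0.0]
width: 0.0511
clock: 27.58
tool_pos: [0.6247, -0.1212, 0.1489]
tcp_rot: [-1.569, -0.002, -1.611]
wrist_force: [-0.3, 0.3, -0.7]
width: 0.0508
clock: 28.25
tool_pos: [0.6227, -0.1166, 0.1491]
tcp_rot: [-1.571, -0.0, -1.607]
wrist_force: [1.0, 0.7, -0.5]
width: 0.0507
[ 0.62276457 -0.11668362  0.14911939] [1.47021526e-05 7.72420078e-05 2.26995345e-05] (array([-0.16934098, -0.52961817,  0.32159724]), 0.051000377116405836)
yellow ((253.51922607421875, -1.4066076278686523), (60.28351593017578, 78.5914306640625), 89.96219635009766) [0.62932656 0.03476407 0.012     ]
blue ((253.1695098876953, 91.17351531982422), (89.60321807861328, 94.70523834228516), 0.3925856351852417) [ 0.62664432 -0.03235406  0.012     ]
[-1.000e-02  1.065e+01  2.000e-02]
```

View pics/f5.png

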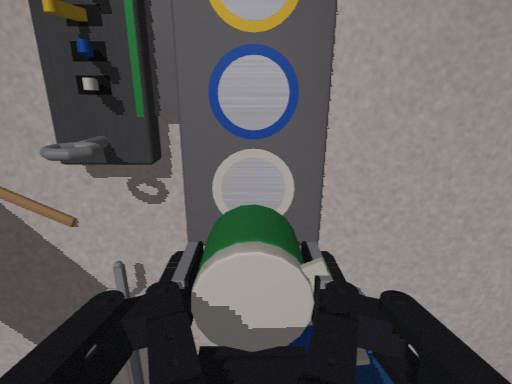

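```bash
python3 -m pendant '[[0,2,0,0,0,0],[0,2.5,0,0,0,0],[0,2.5,0,0,0,0],[0,2,0,0,0,0],[0,1,0,0,0,0],[0,0.6,0,0,0,0],[0,0,0,0,0,0],[0,0,0,0,0,0]]'
python3 -m pendant '[[0,0,0,0,0,0],[0,0,0,0,0,0],[0,0,0,0,0,0],[0,0,0,0,0,0],[0,0,0,0,0,0],[0,0,0,0,0,0],[0,0,0,0,0,0],[0,0,0,0,0,0]]' 7.5
python3 -m pendant '[[0,-1,0,0,0,0],[0,-3,0,0,0,0],[0,-4,0,0,0,0],[0,-4,0,0,0,0],[0,-1,0,0,0,0],[0,0,0,0,0,0],[0,0,0,0,0,0],[0,0,0,0,0,0]]' 8.5
python3 - <<'E'
from h import *
im,c,T,s=avgcam(3); print(T,s,st()[3:]); cv2.imwrite('pics/f6.png',im)
E
```

```text
clock: 29.07
tool_pos: [0.6235, -0.1172, 0.0439]
tcp_rot: [-1.569, -0.0, -1.608]
wrist_force: [0.7, -0.4, -1.4]
width: 0.0511
clock: 29.73
tool_pos: [0.6227, -0.1169, 0.043]
tcp_rot: [-1.571, 0.0, -1.607]
wrist_force: [1.3, 0.2, -0.1]
width: 0.0746
clock: 30.4
tool_pos: [0.6219, -0.1166, 0.1719]
tcp_rot: [-1.573, 0.001, -1.607]
wrist_force: [-0.8, -0.0, 0.2]
width: 0.0851
[ 0.62173221 -0.11652984  0.17140675] [1.01303835e-04 3.32513952e-05 3.58702074e-04] (array([ 0.59386039, -0.05286095,  0.12359105]), 0.08532644445627871)
```

View pics/f6.png

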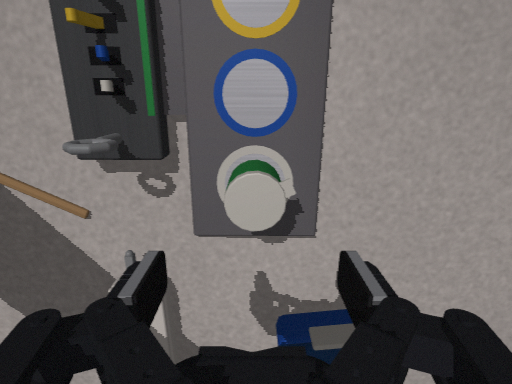

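```bash
python3 -m pendant '[[-1.55,-0.3,-0.82,0,0,0],[-3.1,-0.3,-1.65,0,0,0],[-3.1,-0.3,-1.65,0,0,0],[-3.1,-0.3,-1.65,0,0,0],[-3.1,-0.3,-1.65,0,0,0],[-3.1,-0.3,-1.65,0,0,0],[-3.1,-0.3,-1.65,0,0,0],[-3.1,-0.3,-1.65,0,0,0]]'
python3 -m pendant '[[-3.1,-0.3,-1.65,0,0,0],[-3.1,-0.3,-1.65,0,0,0],[-1.55,0,-0.82,0,0,0],[0,0,0,0,0,0],[0,0,0,0,0,0],[0,0,0,0,0,0],[0,0,0,0,0,0],[0,0,0,0,0,0]]'
python3 - <<'E'
from h import *
im,c,T,s=avgcam(3); print(T,s,st()[3:]); cv2.imwrite('pics/g1.png',im)
for n,lo,hi in [('red',(0,120,60),(8,255,255)),('blue',(105,110,60),(125,255,255))]:
    k=hsvblob(im,lo,hi,(100,0,400,300)); print(n,cv2.boundingRect(k),cv2.fitEllipse(k))
E
```

```text
clock: 31.22
tool_pos: [0.5056, 0.1219, 0.1965]
tcp_rot: [-1.573, 0.0, -1.608]
wrist_force: [0.3, 1.1, -0.2]
width: 0.0851
clock: 31.88
tool_pos: [0.4698, 0.198, 0.2028]
tcp_rot: [-1.571, -0.0, -1.609]
wrist_force: [-0.0, 0.3, -0.0]
width: 0.0849
[0.46979693 0.19801062 0.20277757] [2.27450941e-05 4.91900915e-05 3.08750505e-05] (array([-0.48156637,  0.03296144, -0.07955187]), 0.08514989408300812)
red (264, 18, 69, 67) ((299.6847229003906, 49.7984504699707), (62.58037567138672, 68.9131088256836), 147.6124725341797)
blue (175, 7, 61, 78) ((204.32077026367188, 48.41059875488281), (57.50699996948242, 74.90725708007812), 161.30075073242188)
```

View pics/g1.png

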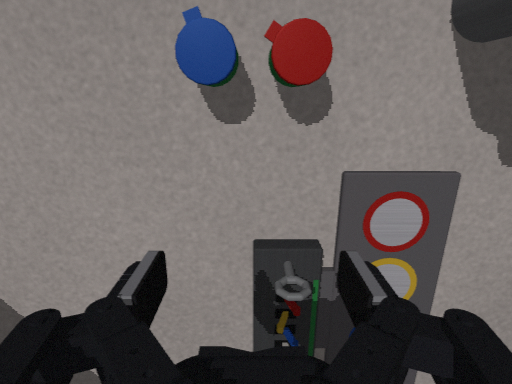

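```bash
python3 - <<'E'
from h import *
im,c,T,s=avgcam(1)
for u in [(302,50.5),(206.5,51)]:
    P=p2w('wrist',u,.056,c); print(P)
P=p2w('wrist',(302,50.5),.056,c); print(rows([P[0],P[1],.2]),state()['qpos'])
E
python3 -m pendant '[[0,0,0,0,-7,0],[0,0,0,0,-7,0],[0,0,0,0,-7,0],[0,0,0,0,-7,0],[0,0,0,0,-7,0],[0,0,0,0,-7,0],[0,0,0,0,-3,0],[0,0,0,0,0,0]]'
python3 - <<'E'
from h import *
im,c,T,s=avgcam(2)
print(T,rows([.51,.311,.13])); cv2.imwrite('pics/g2.png',im)
E
```

```text
[0.51568668 0.31313601 0.056     ]
[0.4360027  0.31587837 0.056     ]
[-11.65   0.29   4.16] [ 1.80503450e-01  2.20623930e-01  1.69353451e+00 -4.75727949e-05
  1.22770577e+00  2.18447239e-01]
clock: 32.75
tool_pos: [0.4695, 0.1987, 0.203]
tcp_rot: [-1.571, 0.0, -0.821]
wrist_force: [0.5, -0.0, 0.3]
width: 0.0849
[0.46948937 0.19870673 0.20299358] [-5.49  7.3  10.6 ]
```

View pics/g2.png

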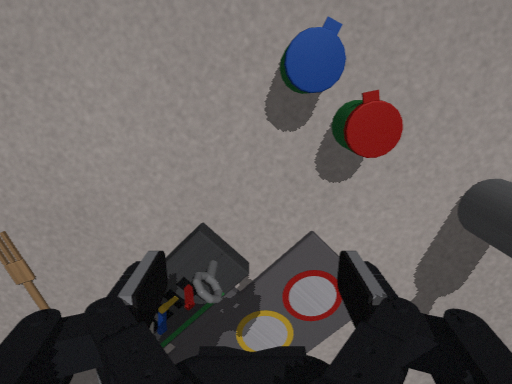

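```bash
python3 -m pendant '[[-1.3,0,2.8,0,0,0],[-1.3,1,2.8,0,0,0],[-1.3,2.5,2.8,0,0,0],[-1.3,2.5,2.7,0,0,0],[0,1.3,0,0,0,0],[0,0,0,0,0,0],[0,0,0,0,0,0],[0,0,0,0,0,0]]'
python3 - <<'E'
from h import *
im,c,T,s=avgcam(3); print(T,s); cv2.imwrite('pics/g3.png',im)
k=hsvblob(im,(0,120,60),(8,255,255),(100,100,400,300)); print(cv2.boundingRect(k),cv2.fitEllipse(k))
P=p2w('wrist',cv2.fitEllipse(k)[0],.056,c); print(P,rows([P[0],P[1],.03]))
E
```

```text
clock: 33.52
tool_pos: [0.5157, 0.3122, 0.131]
tcp_rot: [-1.57, -0.001, -0.823]
wrist_force: [0.1, -0.2, -0.6]
width: 0.0848
[0.51592221 0.31218212 0.13145879] [1.72188364e-04 1.99846607e-05 3.33368449e-04]
(217, 165, 69, 78) ((250.41354370117188, 206.36236572265625), (66.42977142333984, 74.67886352539062), 163.61398315429688)
[0.51212146 0.31489634 0.056     ] [-0.48 10.18 -0.13]
```

View pics/g3.png

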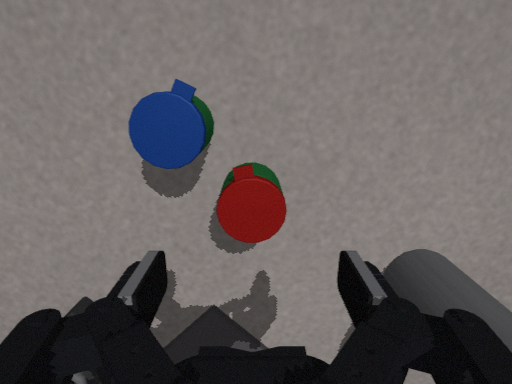

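```bash
python3 -m pendant '[[-0.35,1,-0.05,0,0,0],[0,2.5,0,0,0,0],[0,2.5,0,0,0,0],[0,2.5,0,0,0,0],[0,1.3,0,0,0,0],[0,0.3,0,0,0,0],[0,0,0,0,0,0],[0,0,0,0,0,0]]'
python3 -m pendant '[[0,0,0,0,0,0],[0,0,0,0,0,0],[0,0,0,0,0,0],[0,0,0,0,0,0],[0,0,0,0,0,0],[0,0,0,0,0,0],[0,0,0,0,0,0],[0,0,0,0,0,0]]' 4
python3 - <<'E'
from h import *
im,c,T,s=avgcam(2); print(T,s,st()[3:]); cv2.imwrite('pics/g4.png',im)
E
```

```text
clock: 34.33
tool_pos: [0.5131, 0.315, 0.0298]
tcp_rot: [-1.57, -0.0, -0.822]
wrist_force: [-0.8, 0.5, 0.4]
width: 0.0848
clock: 35.0
tool_pos: [0.5134, 0.3152, 0.0305]
tcp_rot: [-1.568, -0.001, -0.822]
wrist_force: [-0.4, -0.7, 6.7]
width: 0.0507
[0.51346072 0.31520605 0.03050388] [1.16981585e-05 1.39064582e-06 5.33766418e-06] (array([-0.53139615,  0.04712344,  5.59686577]), 0.05104302348409267)
```

View pics/g4.png

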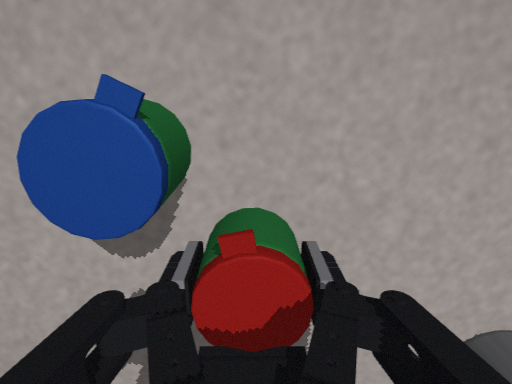

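```bash
python3 -m pendant '[[0,-1.5,0,0,0,0],[0,-3.5,0,0,0,0],[0,-3.5,0,0,0,0],[0,-2.5,0,0,0,0],[1.5,0,-0.25,0,0,0],[3.05,0,-0.51,0,0,0],[3.05,0,-0.51,0,0,0],[3.05,0,-0.51,0,0,0]]'
python3 -m pendant '[[3.05,0,-0.51,0,0,0],[3.05,0,-0.51,0,0,0],[3.05,0,-0.51,0,0,0],[1.55,0,-0.26,0,0,0],[0,0,0,0,0,0],[0,0,0,0,0,0],[0,0,0,0,0,0],[0,0,0,0,0,0]]'
python3 - <<'E'
from h import *
im,c,T,s=avgcam(4); print(T,s,st()[3:]); cv2.imwrite('pics/g5.png',im)
print(rows([.6331,.1348,.0425]))
E
```

```text
clock: 35.77
tool_pos: [0.5723, 0.2241, 0.1396]
tcp_rot: [-1.57, -0.0, -0.821]
wrist_force: [0.2, 0.8, -0.9]
width: 0.0509
clock: 36.43
tool_pos: [0.6307, 0.1356, 0.1389]
tcp_rot: [-1.571, 0.001, -0.821]
wrist_force: [0.1, 0.7, -1.4]
width: 0.0508
[0.6308991  0.13554404 0.13907058] [1.51904320e-04 8.45283843e-05 8.20832710e-05] (array([-0.14434102,  0.21131644, -0.87366851]), 0.05100362062026231)
[0.16 9.67 0.11]
```

View pics/g5.png

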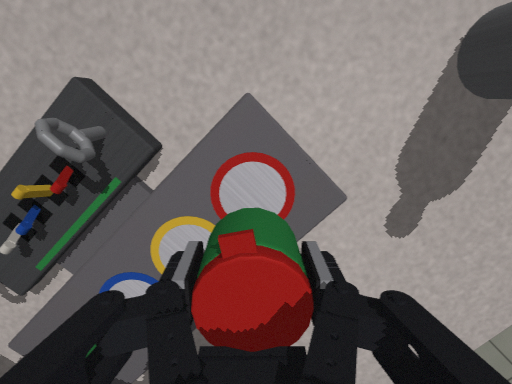

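```bash
python3 -m pendant '[[0.16,2,0.11,0,0,0],[0,2.5,0,0,0,0],[0,2.5,0,0,0,0],[0,1.5,0,0,0,0],[0,0.7,0,0,0,0],[0,0.4,0,0,0,0],[0,0,0,0,0,0],[0,0,0,0,0,0]]'
python3 -m pendant '[[0,0,0,0,0,0],[0,0,0,0,0,0],[0,0,0,0,0,0],[0,0,0,0,0,0],[0,0,0,0,0,0],[0,0,0,0,0,0],[0,0,0,0,0,0],[0,0,0,0,0,0]]' 7.5
python3 -m pendant '[[0,-1,0,0,0,0],[0,-3,0,0,0,0],[0,-4,0,0,0,0],[0,-4,0,0,0,0],[0,-1,0,0,0,0],[0,0,0,0,0,0],[0,0,0,0,0,0],[0,0,0,0,0,0]]' 8.5
python3 - <<'E'
from h import *
im,c,T,s=avgcam(3); print(T,s,st()[3:]); cv2.imwrite('pics/g6.png',im)
print(rows([.436,.316,.17]))
im=optics.grab_frame('scene'); cv2.imwrite('pics/g6s.png',cv2.resize(im[150:280,160:380],None,fx=3.5,fy=3.5))
E
```

```text
clock: 37.3
tool_pos: [0.6344, 0.134, 0.0441]
tcp_rot: [-1.569, -0.001, -0.822]
wrist_force: [-0.4, -0.6, -0.5]
width: 0.0508
clock: 37.97
tool_pos: [0.6336, 0.1337, 0.043]
tcp_rot: [-1.571, 0.0, -0.822]
wrist_force: [-0.3, 0.5, -0.3]
width: 0.0748
clock: 38.63
tool_pos: [0.6326, 0.1337, 0.1719]
tcp_rot: [-1.572, 0.002, -0.822]
wrist_force: [0.4, -0.3, 0.2]
width: 0.0849
[0.6324914  0.13364147 0.17135909] [1.05226211e-04 2.81580935e-05 3.57800643e-04] (array([ 0.3768196 , -0.1918934 , -0.41831757]), 0.08529811337247448)
[-26.74   0.17  -1.99]
```

View pics/g6.png

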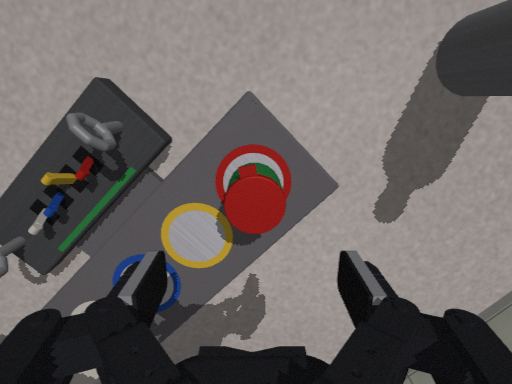

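View pics/g6s.png

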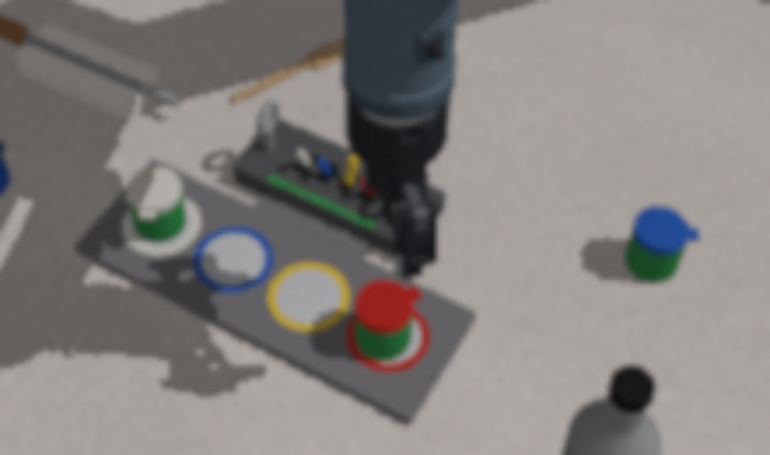

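```bash
python3 -m pendant '[[-1.6,0,-0.12,0,0,0],[-3.3,0,-0.25,0,0,0],[-3.3,0,-0.25,0,0,0],[-3.3,0,-0.25,0,0,0],[-3.3,0,-0.25,0,0,0],[-3.3,0,-0.25,0,0,0],[-1.6,0,-0.12,0,0,0],[0,0,0,0,7,0]]'
python3 -m pendant '[[0,0,0,0,7,0],[0,0,0,0,7,0],[0,0,0,0,7,0],[0,0,0,0,7,0],[0,0,0,0,7,0],[0,0,0,0,3,0],[0,0,0,0,0,0],[0,0,0,0,0,0]]'
python3 - <<'E'
from h import *
im,c,T,s=avgcam(3); print(T,s,st()[3:]); cv2.imwrite('pics/h1.png',im)
k=hsvblob(im,(105,110,60),(125,255,255),(100,0,400,300)); print(cv2.boundingRect(k),cv2.fitEllipse(k))
P=p2w('wrist',cv2.fitEllipse(k)[0],.056,c); print(P,rows([P[0],P[1],.12]))
E
```

```text
clock: 39.5
tool_pos: [0.4849, 0.2702, 0.1722]
tcp_rot: [-1.573, 0.002, -0.94]
wrist_force: [0.4, -0.5, 0.0]
width: 0.085
clock: 40.17
tool_pos: [0.4883, 0.2678, 0.1723]
tcp_rot: [-1.572, -0.0, -1.606]
wrist_force: [0.1, -0.3, 0.8]
width: 0.0852
[0.48836783 0.26778965 0.17247162] [5.64573600e-05 1.48579518e-05 1.14293319e-04] (array([-0.41995151,  0.82818892, -0.35776302]), 0.08511807026417088)
(154, 98, 63, 74) ((183.8431854248047, 137.13282775878906), (58.37248229980469, 72.37825012207031), 152.16378784179688)
[0.43465564 0.3186618  0.056     ] [-4.89  5.27 -5.56]
```

View pics/h1.png

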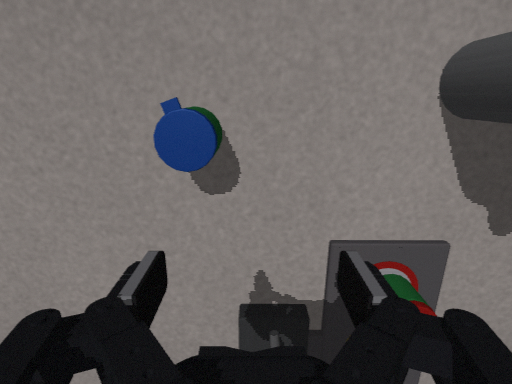

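```bash
python3 -m pendant '[[-1.6,0,-1.8,0,0,0],[-1.6,1,-1.8,0,0,0],[-1.5,2,-1.9,0,0,0],[0,2,0,0,0,0],[0,0,0,0,0,0],[0,0,0,0,0,0],[0,0,0,0,0,0],[0,0,0,0,0,0]]'
python3 - <<'E'
from h import *
im,c,T,s=avgcam(3); print(T,s,st()[3:]); cv2.imwrite('pics/h2.png',im)
k=hsvblob(im,(105,110,60),(125,255,255),(100,0,400,300)); print(cv2.boundingRect(k),cv2.fitEllipse(k))
P=p2w('wrist',cv2.fitEllipse(k)[0],.056,c); print(P,rows([P[0],P[1],.03]))
E
```

```text
clock: 40.98
tool_pos: [0.4369, 0.3169, 0.1244]
tcp_rot: [-1.568, 0.001, -1.608]
wrist_force: [0.1, 0.2, -0.4]
width: 0.0847
[0.43674933 0.31683828 0.12430208] [1.02824925e-04 3.64247852e-05 7.01458952e-05] (array([ 0.38232204,  0.19901683, -0.26670164]), 0.0849790026388308)
(214, 170, 72, 80) ((248.47825622558594, 212.18716430664062), (67.67449188232422, 77.46659851074219), 152.84521484375)
[0.43428879 0.31983298 0.056     ] [-0.29  9.4  -0.24]
```

View pics/h2.png

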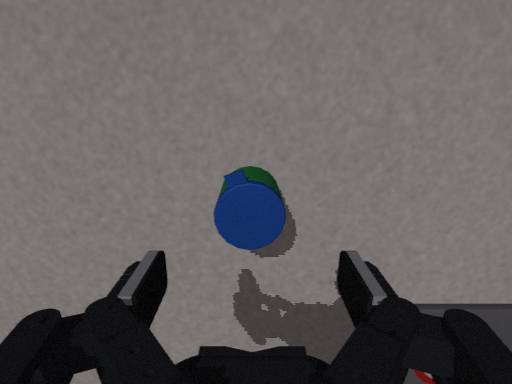

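```bash
python3 -m pendant '[[-0.2,1,-0.12,0,0,0],[0,2.5,0,0,0,0],[0,2.5,0,0,0,0],[0,2.2,0,0,0,0],[0,0.9,0,0,0,0],[0,0.3,0,0,0,0],[0,0,0,0,0,0],[0,0,0,0,0,0]]'
python3 -m pendant '[[0,0,0,0,0,0],[0,0,0,0,0,0],[0,0,0,0,0,0],[0,0,0,0,0,0],[0,0,0,0,0,0],[0,0,0,0,0,0],[0,0,0,0,0,0],[0,0,0,0,0,0]]' 4
python3 - <<'E'
from h import *
im,c,T,s=avgcam(2); print(T,s,st()[3:]); cv2.imwrite('pics/h3.png',im)
print(rows([.6264,-.0328,.17]))
E
```

```text
clock: 41.8
tool_pos: [0.4349, 0.3193, 0.0298]
tcp_rot: [-1.57, 0.001, -1.608]
wrist_force: [0.1, 0.2, -0.1]
width: 0.0849
clock: 42.47
tool_pos: [0.435, 0.3193, 0.0303]
tcp_rot: [-1.569, 0.001, -1.607]
wrist_force: [-0.2, -0.8, 5.6]
width: 0.0507
[0.43498425 0.31930918 0.03030616] [9.24331804e-06 1.38286590e-05 7.25782612e-06] (array([-0.04971957,  0.03821391,  4.67165592]), 0.05073718851386784)
[ 34.47 -13.96  20.45]
```

View pics/h3.png

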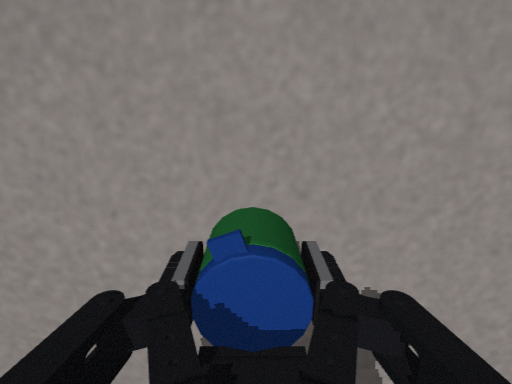

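```bash
python3 -m pendant '[[0,-1.5,0,0,0,0],[0,-3.5,0,0,0,0],[0,-3.5,0,0,0,0],[0,-3.5,0,0,0,0],[1.6,-1,0.95,0,0,0],[3.13,0,1.86,0,0,0],[3.13,0,1.86,0,0,0],[3.13,0,1.86,0,0,0]]'
python3 -m pendant '[[3.13,0,1.86,0,0,0],[3.13,0,1.86,0,0,0],[3.13,0,1.86,0,0,0],[3.13,0,1.86,0,0,0],[3.13,0,1.86,0,0,0],[3.13,0,1.86,0,0,0],[3.13,0,1.86,0,0,0],[1.57,0,0.9,0,0,0]]'
python3 -m pendant '[[0,0,0,0,0,0],[0,0,0,0,0,0],[0,0,0,0,0,0],[0,0,0,0,0,0],[0,0,0,0,0,0],[0,0,0,0,0,0],[0,0,0,0,0,0],[0,0,0,0,0,0]]'
python3 - <<'E'
from h import *
im,c,T,s=avgcam(3); print(T,s,st()[3:]); cv2.imwrite('pics/h4.png',im)
print(rows([.6264,-.0328,.0425]))
E
```

```text
clock: 43.23
tool_pos: [0.4959, 0.2059, 0.1601]
tcp_rot: [-1.569, 0.0, -1.606]
wrist_force: [1.3, 0.3, -0.7]
width: 0.0506
clock: 43.9
tool_pos: [0.6277, -0.0373, 0.1593]
tcp_rot: [-1.569, -0.002, -1.61]
wrist_force: [0.3, 0.2, -0.4]
width: 0.051
clock: 44.57
tool_pos: [0.6258, -0.0325, 0.1592]
tcp_rot: [-1.571, -0.0, -1.607]
wrist_force: [0.3, 1.1, -1.1]
width: 0.051
[ 0.62586959 -0.03263167  0.15914977] [2.72485405e-05 1.33901406e-04 3.14018098e-05] (array([ 0.33908866,  0.21760584, -0.25485639]), 0.05095559686956095)
[-1.000e-02  1.166e+01  5.000e-02]
```

View pics/h4.png

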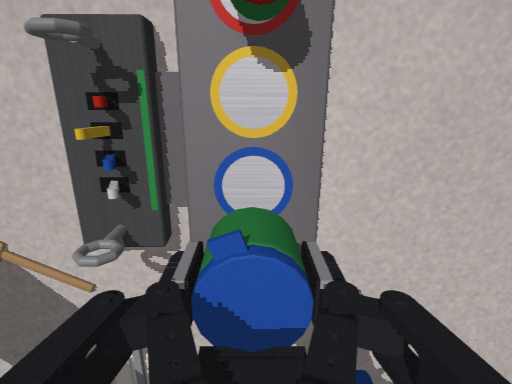

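```bash
python3 -m pendant '[[0,2,0,0,0,0],[0,3,0,0,0,0],[0,3,0,0,0,0],[0,2,0,0,0,0],[0,1.1,0,0,0,0],[0,0.5,0,0,0,0],[0,0,0,0,0,0],[0,0,0,0,0,0]]'
python3 -m pendant '[[0,0,0,0,0,0],[0,0,0,0,0,0],[0,0,0,0,0,0],[0,0,0,0,0,0],[0,0,0,0,0,0],[0,0,0,0,0,0],[0,0,0,0,0,0],[0,0,0,0,0,0]]' 7.5
python3 -m pendant '[[0,-1,0,0,0,0],[0,-3,0,0,0,0],[0,-4,0,0,0,0],[0,-4,0,0,0,0],[0,-4,0,0,0,0],[0,0,0,0,0,0],[0,0,0,0,0,0],[0,0,0,0,0,0]]' 8.5
python3 - <<'E'
from h import *
im,c,T,s=avgcam(3); print(T,s,st()[3:]); cv2.imwrite('pics/h5.png',im)
for n,p in [('red',(.6331,.1348)),('blue',(.6264,-.0328)),('white',(.623,-.1167))]: print(n,'expected lid px',w2p('wrist',[*p,.068],c))
E
```

```text
clock: 45.38
tool_pos: [0.6267, -0.0332, 0.044]
tcp_rot: [-1.569, -0.0, -1.607]
wrist_force: [1.0, -0.2, -1.4]
width: 0.051
clock: 46.05
tool_pos: [0.6259, -0.033, 0.043]
tcp_rot: [-1.571, 0.0, -1.608]
wrist_force: [0.9, 0.0, -0.3]
width: 0.075
clock: 46.72
tool_pos: [0.6257, -0.033, 0.2035]
tcp_rot: [-1.57, -0.0, -1.607]
wrist_force: [0.5, -0.3, -0.6]
width: 0.0853
[ 0.62521003 -0.03290102  0.20236656] [3.28443599e-04 5.49369190e-05 8.27114192e-04] (array([ 0.49608947, -0.06002201,  0.27022478]), 0.08524204932847475)
red expected lid px [254.76597036 -27.78767213]
blue expected lid px [253.77745062 188.46929302]
white expected lid px [253.36574757 268.51656283]
```

View pics/h5.png

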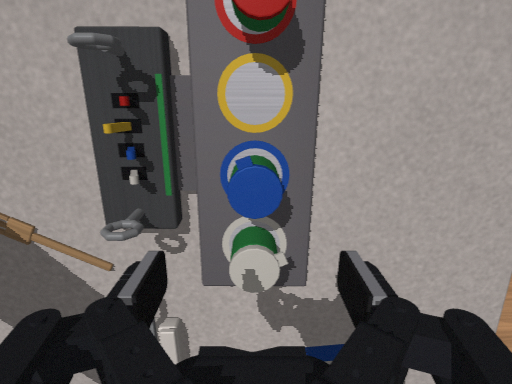

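```bash
python3 -m pendant '[[-4,0,0,0,0,0],[-4,0,0,0,0,0],[0,0,0,0,0,0],[0,0,0,0,0,0],[0,0,0,0,0,0],[0,0,0,0,0,0],[0,0,0,0,0,0],[0,0,0,0,0,0]]'
python3 - <<'E'
from h import *
im,c,T,s=avgcam(3); print(T,s); cv2.imwrite('pics/h6.png',im)
k=hsvblob(im,(0,120,60),(8,255,255),(180,0,350,240)); print(cv2.boundingRect(k))
print(w2p('wrist',[.6331,.1348,.068],c))
e=cv2.fitEllipse(hsvblob(im,(18,110,60),(35,255,255),(180,0,350,250))); print(p2w('wrist',e[0],.012,c))
E
```

```text
clock: 47.53
tool_pos: [0.6289, 0.0457, 0.2028]
tcp_rot: [-1.571, -0.0, -1.609]
wrist_force: [0.6, -0.8, -0.0]
width: 0.085
[0.62889117 0.0458433  0.2028776 ] [1.30891545e-05 1.07225932e-04 8.35273820e-05]
(216, 47, 75, 81)
[253.23180549  85.16685628]
[0.62967195 0.05102447 0.012     ]
```

View pics/h6.png

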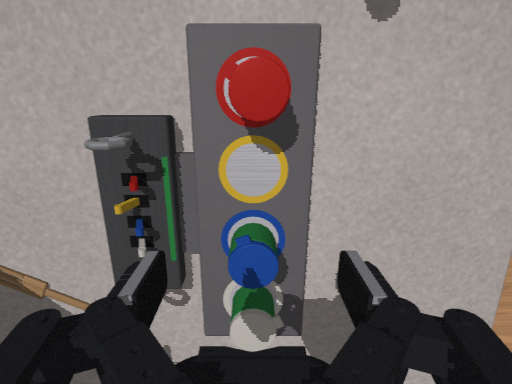

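```bash
python3 -m pendant '[[1.8,0,-0.47,0,0,0],[3.56,0,-0.95,0,0,0],[3.56,0,-0.95,0,0,0],[3.56,0,-0.95,0,0,0],[3.56,0,-0.95,0,0,0],[3.56,0,-0.95,0,0,0],[3.56,0,-0.95,0,0,0],[3.56,0,-0.95,0,0,0]]' 5
python3 -m pendant '[[3.56,0,-0.95,0,0,0],[3.56,0,-0.95,0,0,0],[3.56,0,-0.95,0,0,0],[3.56,0,-0.95,0,0,0],[3.56,0,-0.95,0,0,0],[1.7,0,-0.4,0,0,0],[0,0,0,0,-1.4,0],[0,0,0,0,0,0]]'
python3 -m pendant '[[0,3,0,0,0,0],[0,4,0,0,0,0],[0,3,0,0,0,0],[0,0,0,0,0,0],[0,0,0,0,0,0],[0,0,0,0,0,0],[0,0,0,0,0,0],[0,0,0,0,0,0]]'
python3 - <<'E'
from h import *
im,c,T,s=avgcam(3); print(T,s); cv2.imwrite('pics/i1.png',im); print(rows([.4884,-.4121,.0212]))
E
```

```text
clock: 48.35
tool_pos: [0.5471, -0.2194, 0.2033]
tcp_rot: [-1.57, -0.0, -1.608]
wrist_force: [-0.3, 0.6, -1.1]
width: 0.0501
clock: 49.02
tool_pos: [0.4887, -0.4112, 0.2027]
tcp_rot: [-1.571, 0.001, -1.584]
wrist_force: [-0.5, 0.1, -0.4]
width: 0.0497
clock: 49.68
tool_pos: [0.4906, -0.4114, 0.1058]
tcp_rot: [-1.568, -0.003, -1.583]
wrist_force: [-0.3, 0.6, 0.1]
width: 0.0499
[ 0.49029739 -0.41126544  0.10536268] [2.21592585e-04 8.45067789e-05 3.36411327e-04]
[ 0.09  8.33 -0.15]
```

View pics/i1.png

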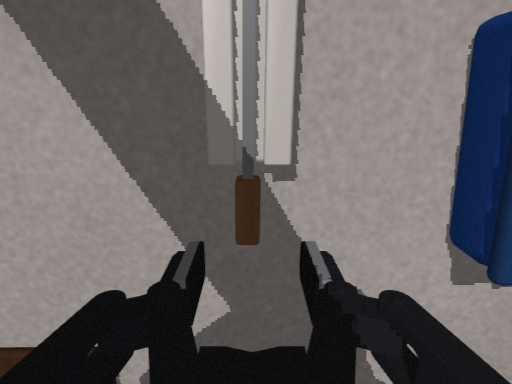

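```bash
python3 -m pendant '[[0.09,1.5,-0.15,0,0,0],[0,2.5,0,0,0,0],[0,2.5,0,0,0,0],[0,1.2,0,0,0,0],[0,0.6,0,0,0,0],[0,0.1,0,0,0,0],[0,0,0,0,0,0],[0,0,0,0,0,0]]'
python3 -m pendant '[[0,0,0,0,0,0],[0,0,0,0,0,0],[0,0,0,0,0,0],[0,0,0,0,0,0],[0,0,0,0,0,0],[0,0,0,0,0,0],[0,0,0,0,0,0],[0,0,0,0,0,0]]' 1
python3 - <<'E'
from h import *
im,c,T,s=avgcam(2); print(T,s,st()[3:],state()['tcp_rot']); cv2.imwrite('pics/i2.png',im)
E
```

```text
clock: 50.5
tool_pos: [0.4885, -0.4122, 0.0204]
tcp_rot: [-1.569, -0.002, -1.583]
wrist_force: [-0.5, -0.6, 0.9]
width: 0.0504
clock: 51.17
tool_pos: [0.4882, -0.4118, 0.0199]
tcp_rot: [-1.57, -0.001, -1.583]
wrist_force: [-1.0, 0.8, 6.4]
width: 0.0174
[ 0.48818017 -0.4118395   0.0199528 ] [1.84159475e-06 6.52623790e-06 7.54913672e-06] (array([-0.41049888,  0.29377634,  4.74371213]), 0.01710062662457901) [-1.56980331e+00 -1.11448368e-03 -1.58314244e+00]
```

View pics/i2.png

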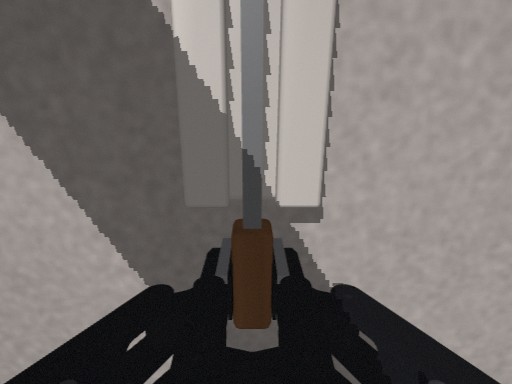

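```bash
python3 -m pendant '[[0,-1,0,0,0,0],[0,-2,0,0,0,0],[0,-1.55,0,0,0,0],[0,0,0,0,1.4,0],[0,0,0,0,0,0],[0,0,0,0,0,0],[0,0,0,0,0,0],[0,0,0,0,0,0]]'
python3 - <<'E'
from h import *
im,c,T,s=avgcam(3); print(T,s,state()['tcp_rot'],.4992+.0373*(T[1]+.1053)); print(rows([.4992+.0373*(-.335+.1053),-.335,.0655]))
E
```

```text
clock: 51.93
tool_pos: [0.4872, -0.4107, 0.0632]
tcp_rot: [-1.572, 0.002, -1.607]
wrist_force: [0.1, -0.3, -0.1]
width: 0.017
[ 0.48729931 -0.41083128  0.06335855] [8.08682059e-05 9.09114698e-05 1.22593294e-04] [-1.57165816e+00  9.36867016e-04 -1.60750921e+00] 0.48780368330171703
[-7.62 -0.17  0.03]
```

```bash
python3 -m pendant '[[-1.5,-0.1,0.03,0,0,0],[-2.5,0,0,0,0,0],[-2.5,0,0,0,0,0],[-1.1,0,0,0,0,0],[0,0,0,0,0,0],[0,0,0,0,0,0],[0,0,0,0,0,0],[0,0,0,0,0,0]]'
python3 - <<'E'
from h import *
im,c,T,s=avgcam(3); print(T,s,state()['tcp_rot'],.4992+.0373*(T[1]+.1053)); cv2.imwrite('pics/i3.png',im)
im=optics.grab_frame('top'); cv2.imwrite('pics/i3t.png',cv2.resize(im[150:250,220:420],None,fx=4,fy=4,interpolation=cv2.INTER_CUBIC))
im=optics.grab_frame('scene'); cv2.imwrite('pics/i3s.png',cv2.resize(im[140:240,160:320],None,fx=4.8,fy=4.8,interpolation=cv2.INTER_CUBIC))
E
```

```text
clock: 52.75
tool_pos: [0.4911, -0.3368, 0.0657]
tcp_rot: [-1.57, -0.001, -1.608]
wrist_force: [0.0, -0.6, -1.5]
width: 0.0173
[ 0.49098887 -0.33671399  0.0656219 ] [8.93421306e-05 8.67538738e-05 7.80865413e-05] [-1.57057882e+00 -3.22517299e-04 -1.60855246e+00] 0.4905682583438913
```

View pics/i3t.png

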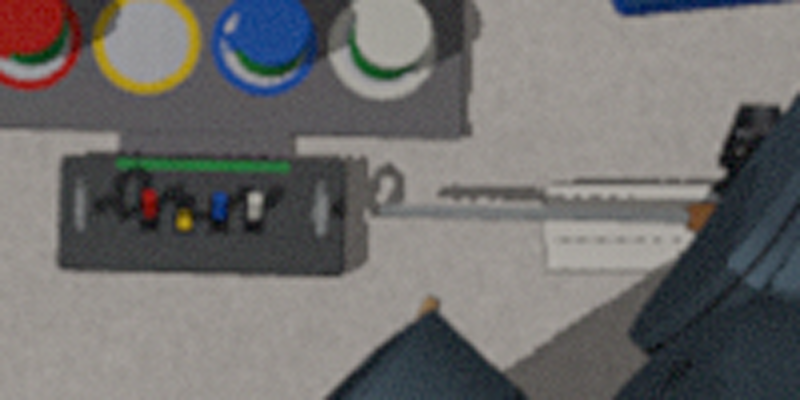

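View pics/i3s.png

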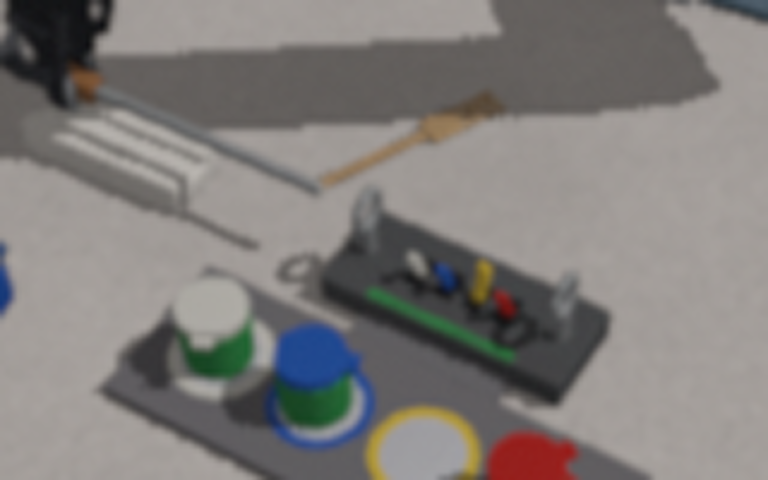

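View pics/i3.png

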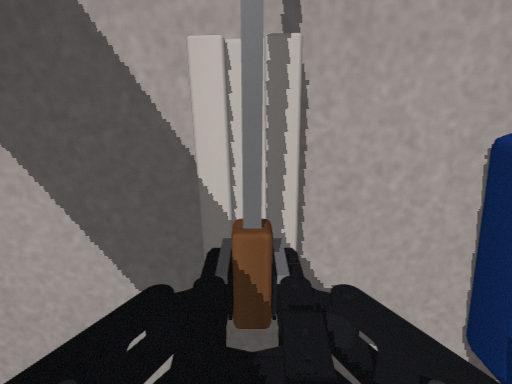

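```bash
python3 -m pendant '[[-0.8,0,0,0,0,0],[-0.8,0,0,0,0,0],[-0.8,0,0,0,0,0],[-0.8,0,0,0,0,0],[-0.8,0,0,0,0,0],[-0.8,0,0,0,0,0],[0,0,0,0,0,0],[0,0,0,0,0,0]]'
python3 - <<'E'
from h import *
im,c,T,s=avgcam(2); print(T,s,st()[3:],.4992+.0373*(T[1]+.1053))
im=optics.grab_frame('top'); cv2.imwrite('pics/i4t.png',cv2.resize(im[150:250,220:420],None,fx=4,fy=4,interpolation=cv2.INTER_CUBIC))
im=optics.grab_frame('scene'); cv2.imwrite('pics/i4s.png',cv2.resize(im[140:240,160:320],None,fx=4.8,fy=4.8,interpolation=cv2.INTER_CUBIC))
E
```

```text
clock: 53.67
tool_pos: [0.4928, -0.2868, 0.0657]
tcp_rot: [-1.571, -0.0, -1.606]
wrist_force: [0.5, -0.4, 0.1]
width: 0.0168
[ 0.49283692 -0.28708307  0.06567322] [4.05870772e-05 2.87303114e-04 2.03954114e-05] (array([ 0.38758148, -0.33366438, -0.57990627]), 0.01716778323240432) 0.4924194916366529
```

View pics/i4t.png

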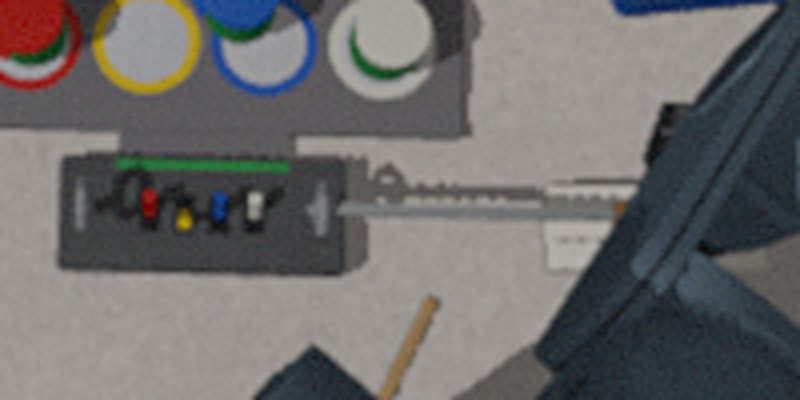

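View pics/i4s.png

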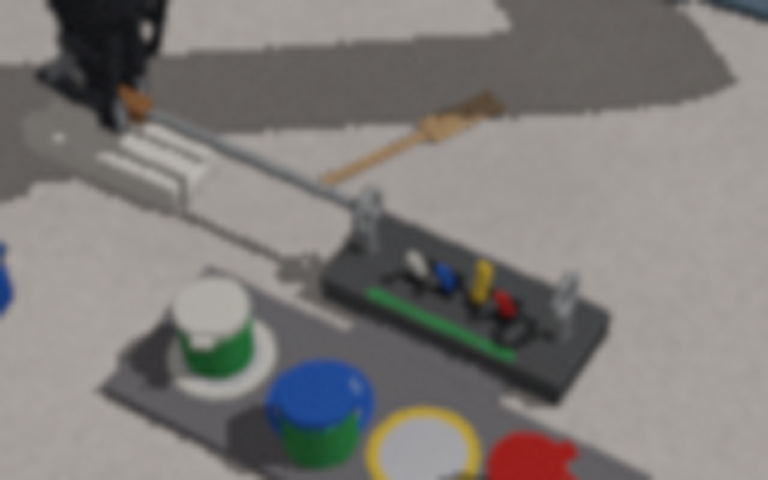

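```bash
python3 -m pendant '[[1,0,0,0,0,0],[2.5,0,0,0,0,0],[3,0,0,0,0,0],[3,0,0,0,0,0],[2,0,0,0,0,0],[1,0,0,0,-1.4,0],[0,0,0,0,0,0],[0,0,0,0,0,0]]'
python3 - <<'E'
from h import *
im,c,T,s=avgcam(3); print(T,s,rows([.4884,-.4121,.0212])); cv2.imwrite('pics/j1.png',im)
E
```

```text
clock: 54.53
tool_pos: [0.4874, -0.4134, 0.0651]
tcp_rot: [-1.571, 0.0, -1.585]
wrist_force: [-0.1, 0.3, -1.1]
width: 0.0172
[ 0.48757031 -0.41245092  0.06512247] [1.10576763e-04 6.92355290e-04 2.35558552e-05] [0.07 4.41 0.05]
```

View pics/j1.png

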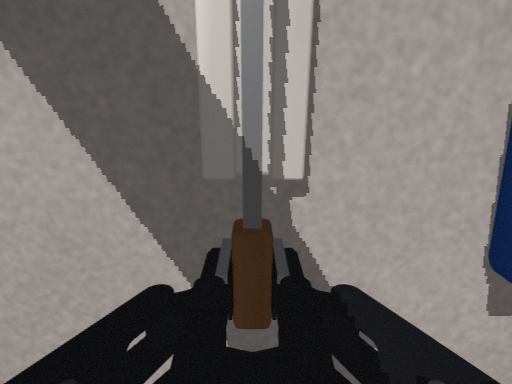

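```bash
python3 -m pendant '[[0,1,0.06,0,0,0],[0,1.2,0,0,0,0],[0,1,0,0,0,0],[0,0.6,0,0,0,0],[0,0.4,0,0,0,0],[0,0.2,0,0,0,0],[0,0,0,0,0,0],[0,0,0,0,0,0]]'
python3 -m pendant '[[0,0,0,0,0,0],[0,0,0,0,0,0],[0,0,0,0,0,0],[0,0,0,0,0,0],[0,0,0,0,0,0],[0,0,0,0,0,0],[0,0,0,0,0,0],[0,0,0,0,0,0]]' 4
python3 -m pendant '[[0,-1,0,0,0,0],[0,-3,0,0,0,0],[0,-4,0,0,0,0],[0,-4,0,0,0,0],[0,-4,0,0,0,0],[0,-1.5,0,0,1.4,0],[0,0,0,0,0,0],[0,0,0,0,0,0]]' 8.5
python3 - <<'E'
from h import *
im,c,T,s=avgcam(2); print(T,s); cv2.imwrite('pics/j2.png',im)
im=optics.grab_frame('top'); cv2.imwrite('pics/j2t.png',cv2.resize(im[120:290,130:430],None,fx=2.6,fy=2.6))
print(rows([.65,-.08,.2]))
c=cam('top'); print([p2w('top',u,.04,c) for u in [(220+270/4,150+0/4)]])
E
```

```text
clock: 55.35
tool_pos: [0.4888, -0.4126, 0.0216]
tcp_rot: [-1.571, -0.0, -1.583]
wrist_force: [-0.5, 0.3, -0.7]
width: 0.017
clock: 56.02
tool_pos: [0.4887, -0.4124, 0.0215]
tcp_rot: [-1.571, 0.0, -1.583]
wrist_force: [-0.2, 0.2, -0.3]
width: 0.0401
clock: 56.68
tool_pos: [0.489, -0.4128, 0.1986]
tcp_rot: [-1.568, -0.003, -1.607]
wrist_force: [-0.4, 0.1, -0.5]
width: 0.0848
[ 0.48871228 -0.41243708  0.19758698] [0.00031314 0.00038316 0.00099244]
[-33.73  -0.47  14.99]
[array([ 0.64890037, -0.04014871,  0.04      ])]
```

View pics/j2t.png

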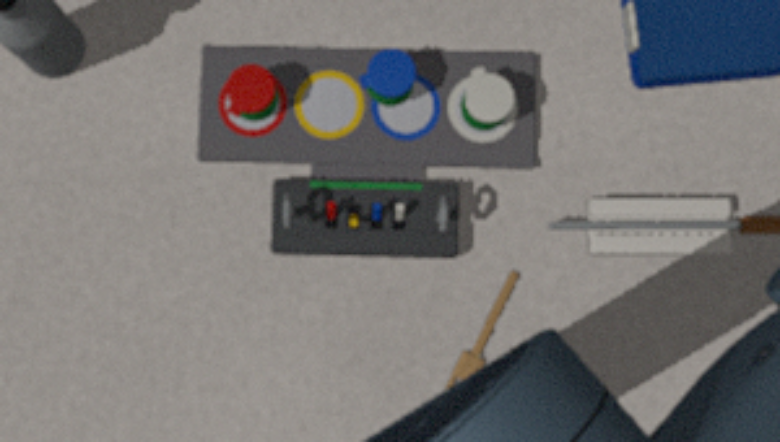

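View pics/j2.png

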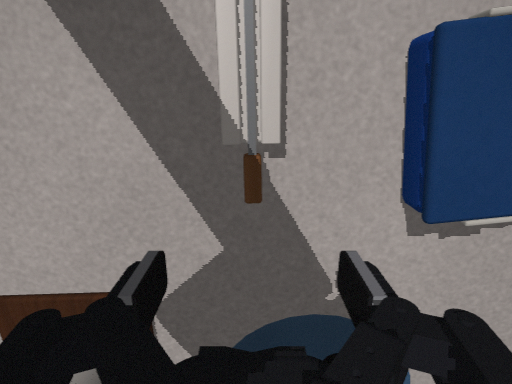

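```bash
python3 -m pendant '[[-1.7,0,0.75,0,0,0],[-3.37,0,1.5,0,0,0],[-3.37,0,1.5,0,0,0],[-3.37,0,1.5,0,0,0],[-3.37,0,1.5,0,0,0],[-3.37,0,1.5,0,0,0],[-3.37,0,1.5,0,0,0],[-3.37,0,1.5,0,0,0]]'
python3 -m pendant '[[-3.37,0,1.5,0,0,0],[-3.37,0,1.5,0,0,0],[-1.6,0,0.75,0,0,0],[0,0,0,0,0,0],[0,0,0,0,0,0],[0,0,0,0,0,0],[0,0,0,0,0,0],[0,0,0,0,0,0]]'
python3 - <<'E'
from h import *
im,c,T,s=avgcam(3); print(T,s); cv2.imwrite('pics/j3.png',im)
k=hsvblob(im,(105,140,60),(125,255,255),(180,0,350,300)); print(cv2.boundingRect(k))
E
```

```text
clock: 57.5
tool_pos: [0.61, -0.1617, 0.1944]
tcp_rot: [-1.574, 0.001, -1.607]
wrist_force: [0.9, -0.3, 0.4]
width: 0.085
clock: 58.17
tool_pos: [0.6503, -0.0832, 0.1961]
tcp_rot: [-1.572, -0.0, -1.609]
wrist_force: [-0.1, -0.3, -1.0]
width: 0.085
[ 0.6504233  -0.08316029  0.19632582] [8.74733696e-05 7.89249778e-05 1.52903514e-04]
(191, 72, 91, 94)
```

View pics/j3.png

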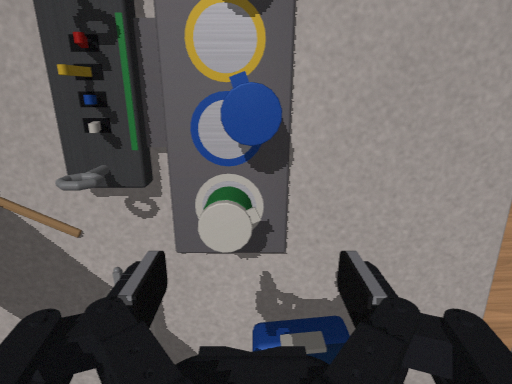

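```bash
python3 - <<'E'
from h import *
im,c,T,s=avgcam(1)
P=p2w('wrist',(251.5,114),.068,c); print(P,rows([P[0],P[1],.135]))
E
```

```text
[ 0.65254908 -0.01651337  0.068     ] [-6.62  6.16 -0.06]
```

```bash
python3 -m pendant '[[-2,0,0,0,0,0],[-2.6,1,0,0,0,0],[-2,2,0,0,0,0],[0,2.2,0,0,0,0],[0,1,0,0,0,0],[0,0,0,0,0,0],[0,0,0,0,0,0],[0,0,0,0,0,0]]'
python3 - <<'E'
from h import *
im,c,T,s=avgcam(3); print(T,s); cv2.imwrite('pics/j4.png',im)
k=hsvblob(im,(105,140,60),(125,255,255),(180,120,350,300)); print(cv2.boundingRect(k))
E
```

```text
clock: 59.03
tool_pos: [0.6541, -0.0169, 0.1358]
tcp_rot: [-1.569, -0.0, -1.609]
wrist_force: [-0.5, 0.0, 0.6]
width: 0.085
[ 0.65424149 -0.01686889  0.13600619] [7.12238018e-05 4.79816514e-05 1.43689665e-04]
(180, 168, 105, 81)
```

View pics/j4.png

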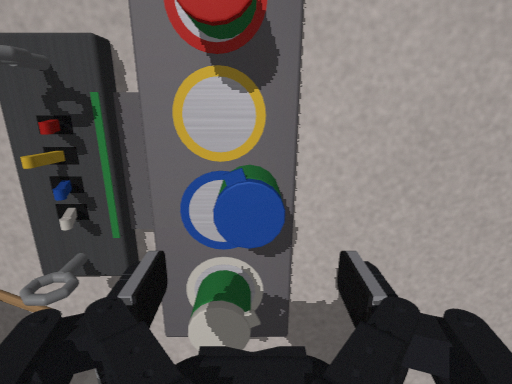

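```bash
python3 - <<'E'
from h import *
im,c,T,s=avgcam(1)
P=p2w('wrist',(249.5,214),.068,c); print(P,rows([P[0],P[1],.0425]))
E
```

```text
[ 0.65237926 -0.01506145  0.068     ] [-0.15  9.33 -0.19]
```

```bash
python3 -m pendant '[[-0.15,1,-0.15,0,0,0],[0,2.5,0,0,0,0],[0,2.5,0,0,0,0],[0,2.1,0,0,0,0],[0,1,0,0,0,0],[0,0.2,0,0,0,0],[0,0,0,0,0,0],[0,0,0,0,0,0]]'
python3 -m pendant '[[0,0,0,0,0,0],[0,0,0,0,0,0],[0,0,0,0,0,0],[0,0,0,0,0,0],[0,0,0,0,0,0],[0,0,0,0,0,0],[0,0,0,0,0,0],[0,0,0,0,0,0]]' 4
python3 - <<'E'
from h import *
im,c,T,s=avgcam(2); print(T,s,st()[3:]); cv2.imwrite('pics/j5.png',im)
print(rows([.6264,-.0328,.0525]))
E
```

```text
clock: 59.9
tool_pos: [0.6528, -0.0145, 0.0426]
tcp_rot: [-1.569, -0.0, -1.608]
wrist_force: [-0.0, 1.0, 1.7]
width: 0.0854
clock: 60.57
tool_pos: [0.6529, -0.0145, 0.0431]
tcp_rot: [-1.568, -0.0, -1.608]
wrist_force: [-1.1, -0.2, 5.1]
width: 0.0507
[ 0.6528373  -0.01450093  0.04304253] [1.28181814e-05 6.31907635e-06 8.16974234e-06] (array([-0.11926689, -0.31673328,  6.43159689]), 0.05105287781880055)
[ 1.93 -0.95 -2.57]
```

View pics/j5.png

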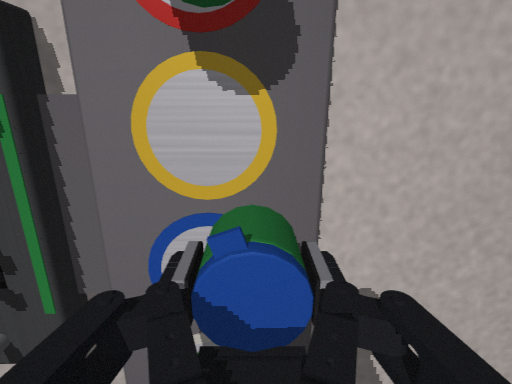

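Lift 1.2 cm, shift, lower back, release.

```bash
python3 -m pendant '[[0,-0.6,0,0,0,0],[0,-0.6,0,0,0,0],[0.5,0,-0.64,0,0,0],[0.5,0,-0.64,0,0,0],[0.5,0,-0.64,0,0,0],[0.43,0,-0.64,0,0,0],[0,0,0,0,0,0],[0,0,0,0,0,0]]'
python3 -m pendant '[[0,0.4,0,0,0,0],[0,0.4,0,0,0,0],[0,0.4,0,0,0,0],[0,0,0,0,0,0],[0,0,0,0,0,0],[0,0,0,0,0,0],[0,0,0,0,0,0],[0,0,0,0,0,0]]'
python3 -m pendant '[[0,0,0,0,0,0],[0,0,0,0,0,0],[0,0,0,0,0,0],[0,0,0,0,0,0],[0,0,0,0,0,0],[0,0,0,0,0,0],[0,0,0,0,0,0],[0,0,0,0,0,0]]' 7.5
python3 -m pendant '[[0,-1,0,0,0,0],[0,-3,0,0,0,0],[0,-4,0,0,0,0],[0,-4,0,0,0,0],[0,-4,0,0,0,0],[0,0,0,0,0,0],[0,0,0,0,0,0],[0,0,0,0,0,0]]' 8.5
python3 - <<'E'
from h import *
im,c,T,s=avgcam(2); print(T,s,st()[3:]); cv2.imwrite('pics/j6.png',im)
for n,p in [('blue',(.6264,-.0328)),('white',(.623,-.1167))]: print(n,'expected lid px',w2p('wrist',[*p,.068],c))
E
```

```text
clock: 61.33
tool_pos: [0.6249, -0.0332, 0.0534]
tcp_rot: [-1.571, 0.0, -1.609]
wrist_force: [0.1, 1.3, -1.4]
width: 0.0509
clock: 62.0
tool_pos: [0.6259, -0.0326, 0.043]
tcp_rot: [-1.57, -0.0, -1.607]
wrist_force: [-5.1, 1.3, 13.4]
width: 0.0504
clock: 62.67
tool_pos: [0.6256, -0.0327, 0.0414]
tcp_rot: [-1.571, 0.0, -1.608]
wrist_force: [0.6, -0.3, -0.0]
width: 0.075
clock: 63.33
tool_pos: [0.6253, -0.0326, 0.202]
tcp_rot: [-1.57, -0.0, -1.608]
wrist_force: [0.2, 0.9, 0.7]
width: 0.085
[ 0.62501609 -0.03255131  0.20134774] [2.83027850e-04 6.57798191e-05 6.48177775e-04] (array([-0.26402424, -0.18362833,  0.30287372]), 0.08489312850799541)
blue expected lid px [253.87183204 189.1220099 ]
white expected lid px [253.45103407 269.33255802]
```

View pics/j6.png

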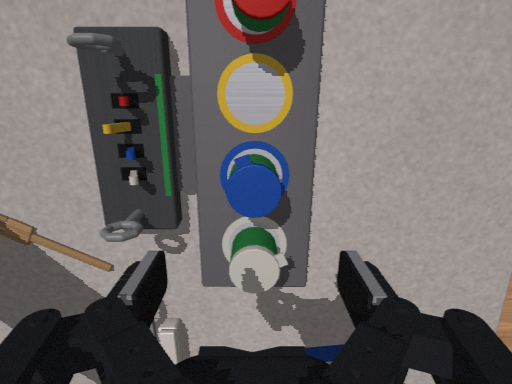

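```bash
python3 -m pendant '[[1.75,0,-0.56,0,0,0],[3.5,0,-1.12,0,0,0],[3.5,0,-1.12,0,0,0],[3.5,0,-1.12,0,0,0],[3.5,0,-1.12,0,0,0],[3.5,0,-1.12,0,0,0],[3.5,0,-1.12,0,0,0],[3.5,0,-1.12,0,0,0]]' 5
python3 -m pendant '[[3.5,0,-1.12,0,0,0],[3.5,0,-1.12,0,0,0],[3.5,0,-1.12,0,0,0],[1.75,0,-0.56,0,-1.4,0],[0,3,0,0,0,0],[0,4,0,0,0,0],[0,3,0,0,0,0],[0,0,0,0,0,0]]'
python3 -m pendant '[[0,0,0,0,0,0],[0,0,0,0,0,0],[0,0,0,0,0,0],[0,0,0,0,0,0],[0,0,0,0,0,0],[0,0,0,0,0,0],[0,0,0,0,0,0],[0,0,0,0,0,0]]'
python3 - <<'E'
from h import *
im,c,T,s=avgcam(2); print(T,s); cv2.imwrite('pics/k1.png',im); print(rows([.4886,-.4121,.0203]))
E
```

```text
clock: 64.1
tool_pos: [0.5304, -0.2928, 0.1996]
tcp_rot: [-1.574, 0.002, -1.607]
wrist_force: [0.7, -0.6, 0.1]
width: 0.0498
clock: 64.77
tool_pos: [0.4841, -0.4087, 0.0925]
tcp_rot: [-1.582, 0.013, -1.584]
wrist_force: [-0.6, 1.1, -0.7]
width: 0.0498
clock: 65.43
tool_pos: [0.4884, -0.413, 0.102]
tcp_rot: [-1.57, -0.0, -1.583]
wrist_force: [-0.4, -0.5, -0.3]
width: 0.05
[ 0.48840532 -0.41293592  0.10189743] [2.39477786e-05 2.36285245e-05 9.29106763e-05]
[-0.08  8.14  0.02]
```

View pics/k1.png

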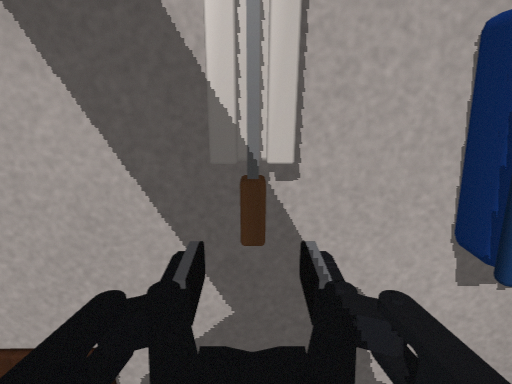

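```bash
python3 -m pendant '[[-0.08,1.5,0.02,0,0,0],[0,2.5,0,0,0,0],[0,2.2,0,0,0,0],[0,1.2,0,0,0,0],[0,0.6,0,0,0,0],[0,0.1,0,0,0,0],[0,0,0,0,0,0],[0,0,0,0,0,0]]'
python3 -m pendant '[[0,0,0,0,0,0],[0,0,0,0,0,0],[0,0,0,0,0,0],[0,0,0,0,0,0],[0,0,0,0,0,0],[0,0,0,0,0,0],[0,0,0,0,0,0],[0,0,0,0,0,0]]' 1
python3 -m pendant '[[0,-1,0,0,0,0],[0,-2,0,0,0,0],[0,-1.55,0,0,0,0],[0,0,0,0,1.4,0],[0,0,0,0,0,0],[0,0,0,0,0,0],[0,0,0,0,0,0],[0,0,0,0,0,0]]'
python3 - <<'E'
from h import *
im,c,T,s=avgcam(3); print(T,s,st()[3:]); cv2.imwrite('pics/k2.png',im)
print(rows([.4992+.0373*(-.335+.1053),-.335,.0657]))
E
```

```text
clock: 66.2
tool_pos: [0.4892, -0.4129, 0.0217]
tcp_rot: [-1.569, -0.002, -1.583]
wrist_force: [0.2, 0.6, 0.3]
width: 0.0498
clock: 66.87
tool_pos: [0.4889, -0.4126, 0.0214]
tcp_rot: [-1.57, -0.001, -1.583]
wrist_force: [-0.9, -0.3, 6.7]
width: 0.0166
clock: 67.53
tool_pos: [0.4879, -0.4114, 0.0647]
tcp_rot: [-1.572, 0.002, -1.607]
wrist_force: [0.5, -0.4, -0.8]
width: 0.017
[ 0.48804964 -0.41153844  0.06483885] [8.97844341e-05 1.00339668e-04 1.34615739e-04] (array([-1.83702041,  0.95794937, -1.16301414]), 0.016974245791199924)
[-7.68 -0.04 -0.05]
```

View pics/k2.png

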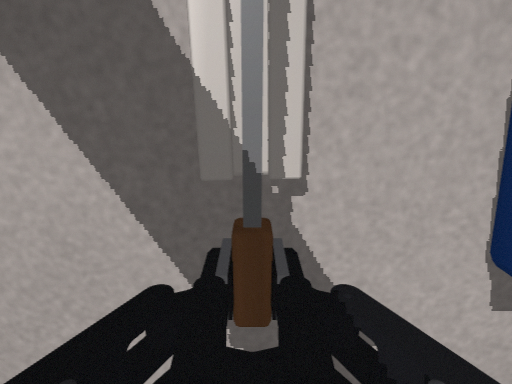

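```bash
python3 -m pendant '[[-1.5,0,-0.03,0,0,0],[-2.5,0,0,0,0,0],[-2.5,0,0,0,0,0],[-1.2,0,0,0,0,0],[0,0,0,0,0,0],[0,0,0,0,0,0],[0,0,0,0,0,0],[0,0,0,0,0,0]]'
python3 -m pendant '[[-0.8,0,0,0,0,0],[-0.8,0,0,0,0,0],[-0.8,0,0,0,0,0],[-0.8,0,0,0,0,0],[-0.8,0,0,0,0,0],[-0.8,0,0,0,0,0],[0,0,0,0,0,0],[0,0,0,0,0,0]]'
python3 - <<'E'
from h import *
im,c,T,s=avgcam(2); print(T,s,st()[3:],.4992+.0373*(T[1]+.1053))
im=optics.grab_frame('top'); cv2.imwrite('pics/k3t.png',cv2.resize(im[130:250,220:420],None,fx=4,fy=4,interpolation=cv2.INTER_CUBIC))
im=optics.grab_frame('scene'); cv2.imwrite('pics/k3s.png',cv2.resize(im[140:260,160:320],None,fx=4.8,fy=4.8,interpolation=cv2.INTER_CUBIC))
E
```

```text
clock: 68.35
tool_pos: [0.4913, -0.3366, 0.0662]
tcp_rot: [-1.57, -0.001, -1.608]
wrist_force: [-0.7, 0.2, -1.1]
width: 0.0171
clock: 69.02
tool_pos: [0.493, -0.2865, 0.0662]
tcp_rot: [-1.571, -0.0, -1.606]
wrist_force: [0.1, -0.5, -0.5]
width: 0.0168
[ 0.49303816 -0.28677877  0.0661833 ] [4.18081912e-05 2.72196213e-04 2.68388344e-05] (array([-0.27142039,  0.3136294 ,  1.02543749]), 0.017159605712862305) 0.49243084184128283
```

View pics/k3t.png

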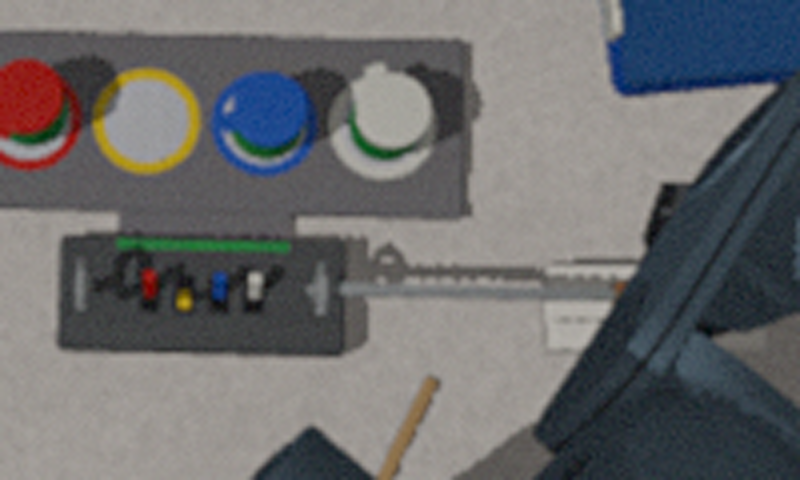

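View pics/k3s.png

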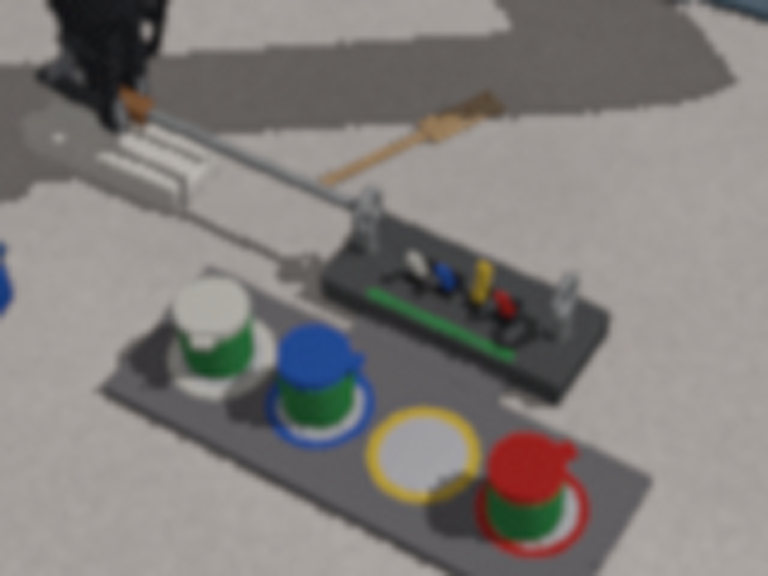

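```bash
python3 -m pendant '[[-0.8,0,0,0,0,0],[-0.8,0,0,0,0,0],[-0.8,0,0,0,0,0],[-0.8,0,0,0,0,0],[-0.8,0,0,0,0,0],[-0.8,0,0,0,0,0],[0,0,0,0,0,0],[0,0,0,0,0,0]]'
python3 -m pendant '[[-1,0,0,0,0,0],[-1,0,0,0,0,0],[-1,0,0,0,0,0],[-1,0,0,0,0,0],[-1,0,0,0,0,0],[-1,0,0,0,0,0],[0,0,0,0,0,0],[0,0,0,0,0,0]]'
python3 - <<'E'
from h import *
im,c,T,s=avgcam(2); print(T,s,st()[3:],.4992+.0373*(T[1]+.1053)); cv2.imwrite('pics/k4.png',im)
im=optics.grab_frame('scene'); cv2.imwrite('pics/k4s.png',cv2.resize(im[140:260,160:320],None,fx=4.8,fy=4.8,interpolation=cv2.INTER_CUBIC))
E
```

```text
clock: 69.88
tool_pos: [0.4947, -0.2385, 0.0661]
tcp_rot: [-1.571, -0.0, -1.606]
wrist_force: [-0.3, -0.5, -0.6]
width: 0.0168
clock: 70.55
tool_pos: [0.4969, -0.1784, 0.0661]
tcp_rot: [-1.571, -0.0, -1.606]
wrist_force: [1.1, -0.2, -0.4]
width: 0.0172
[ 0.49694005 -0.17876142  0.06610115] [7.54885415e-05 3.25079683e-04 3.14593762e-05] (array([-0.28576099, -0.05037515, -0.94475469]), 0.016904977913655434) 0.49645988893347004
```

View pics/k4.png

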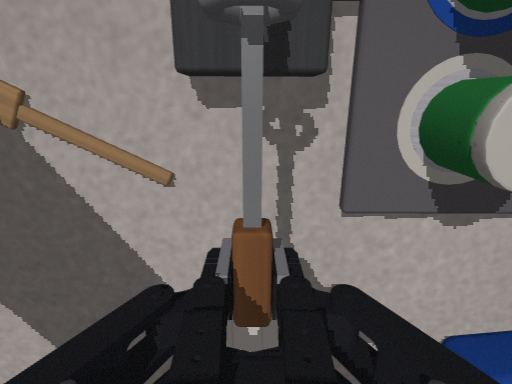

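View pics/k4s.png

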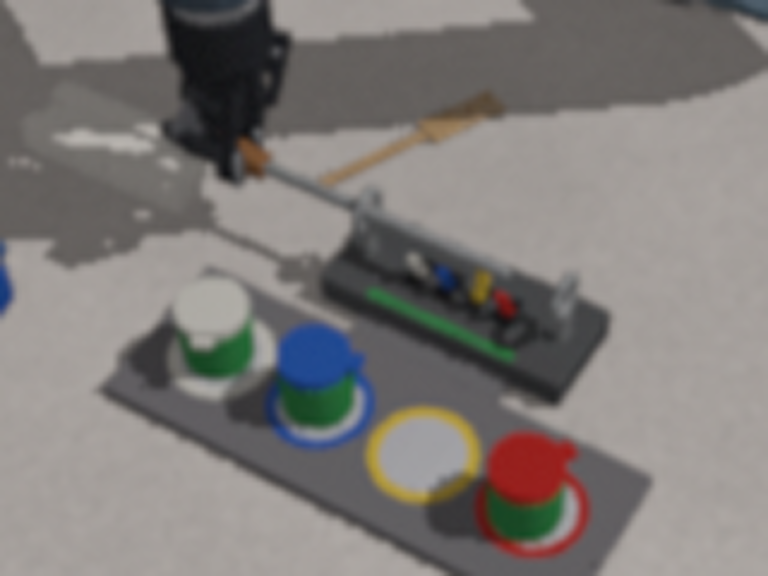

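```bash
python3 -m pendant '[[-0.7,0,0,0,0,0],[-0.7,0,0,0,0,0],[-0.7,0,0,0,0,0],[-0.7,0,0,0,0,0],[-0.7,0,0,0,0,0],[-0.7,0,0,0,0,0],[0,0,0,0,0,0],[0,0,0,0,0,0]]'
python3 -m pendant '[[-0.8,0,0,0,0,0],[-0.8,0,0,0,0,0],[-0.8,0,0,0,0,0],[-0.6,0,0,0,0,0],[0,0,0,0,0,0],[0,0,0,0,0,0],[0,0,0,0,0,0],[0,0,0,0,0,0]]'
python3 - <<'E'
from h import *
im,c,T,s=avgcam(2); print(T,s,st()[3:],.4992+.0373*(T[1]+.1053)); cv2.imwrite('pics/k5.png',im)
im=optics.grab_frame('top'); cv2.imwrite('pics/k5t.png',cv2.resize(im[130:250,220:420],None,fx=4,fy=4,interpolation=cv2.INTER_CUBIC))
E
```

```text
clock: 71.37
tool_pos: [0.4984, -0.1367, 0.0661]
tcp_rot: [-1.571, -0.0, -1.606]
wrist_force: [-0.7, 0.1, -0.6]
width: 0.0173
clock: 72.03
tool_pos: [0.4995, -0.1075, 0.066]
tcp_rot: [-1.571, -0.0, -1.608]
wrist_force: [-0.6, -0.7, -0.9]
width: 0.0172
[ 0.49953692 -0.1075691   0.06604618] [5.18739616e-06 3.83113465e-05 2.39823368e-06] (array([ 0.56042133, -0.44913173, -0.51122934]), 0.016919959918036732) 0.4991153627082494
```

View pics/k5.png

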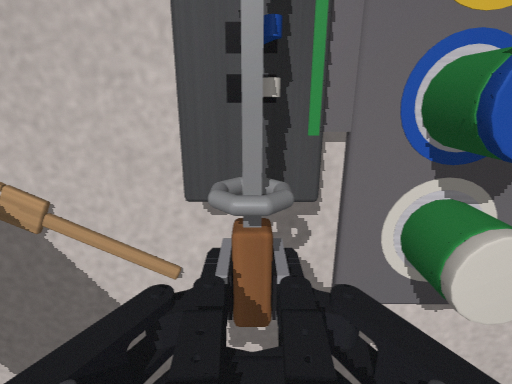

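View pics/k5t.png

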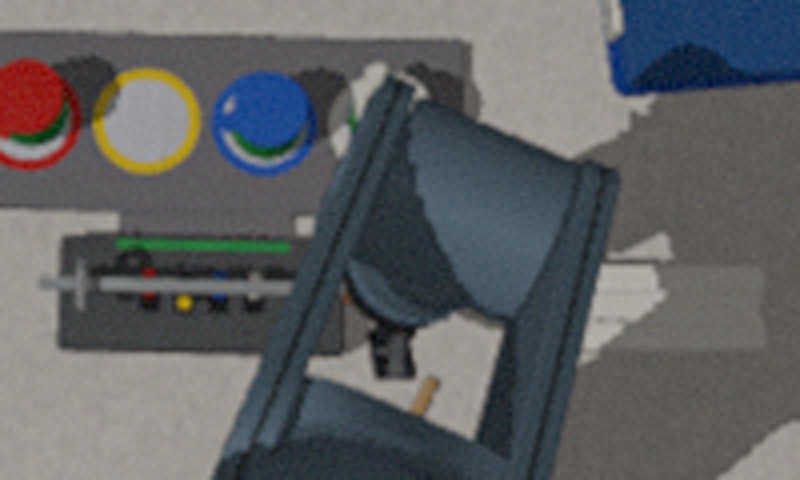

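```bash
python3 -m pendant '[[0,0.15,0,0,0,0],[0,0.15,0,0,0,0],[0,0.15,0,0,0,0],[0,0,0,0,0,0],[0,0,0,0,0,0],[0,0,0,0,0,0],[0,0,0,0,0,0],[0,0,0,0,0,0]]'
python3 -m pendant '[[0,0,0,0,0,0],[0,0,0,0,0,0],[0,0,0,0,0,0],[0,0,0,0,0,0],[0,0,0,0,0,0],[0,0,0,0,0,0],[0,0,0,0,0,0],[0,0,0,0,0,0]]' 5
python3 -m pendant '[[0,-1,0,0,0,0],[0,-2,0,0,0,0],[0,-3,0,0,0,0],[0,-4,0,0,0,0],[0,0,0,0,0,0],[0,0,0,0,0,0],[0,0,0,0,0,0],[0,0,0,0,0,0]]'
python3 - <<'E'
from h import *
im,c,T,s=avgcam(2); print(T,s,st()[3:]); cv2.imwrite('pics/l1.png',im)
im=optics.grab_frame('scene'); cv2.imwrite('pics/l1s.png',cv2.resize(im[140:260,160:320],None,fx=4.8,fy=4.8,interpolation=cv2.INTER_CUBIC))
E
```

```text
clock: 72.85
tool_pos: [0.4995, -0.1074, 0.0616]
tcp_rot: [-1.571, -0.0, -1.607]
wrist_force: [-1.2, -0.3, 1.3]
width: 0.017
clock: 73.52
tool_pos: [0.4994, -0.1073, 0.0615]
tcp_rot: [-1.571, 0.0, -1.608]
wrist_force: [-0.0, -0.3, 0.2]
width: 0.0501
clock: 74.18
tool_pos: [0.4986, -0.1069, 0.1606]
tcp_rot: [-1.573, 0.001, -1.608]
wrist_force: [0.1, 0.3, -0.6]
width: 0.05
[ 0.49852623 -0.10688     0.16048927] [4.50986698e-05 1.19856465e-05 1.53636061e-04] (array([ 0.50304036, -0.84128907,  0.21024637]), 0.04999602414632672)
```

View pics/l1.png

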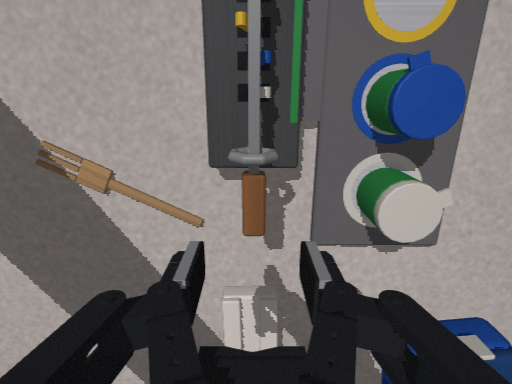

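View pics/l1s.png

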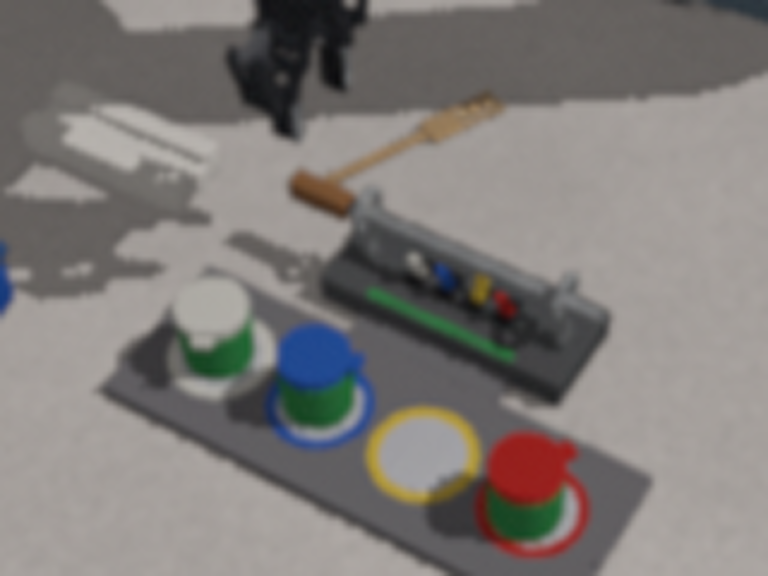

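```bash
python3 -m pendant '[[0,-3,0,0,0,0],[0,-3,0,0,0,0],[3,0,0,0,0,0],[4,0,0,0,0,0],[4,0,0,0,0,0],[4,0,0,0,0,0],[3,0,0,0,0,0],[3,0,0,0,0,0]]'
python3 -m pendant '[[0,0,0,0,0,0],[0,0,0,0,0,0],[0,0,0,0,0,0],[0,0,0,0,0,0],[0,0,0,0,0,0],[0,0,0,0,0,0],[0,0,0,0,0,0],[0,0,0,0,0,0]]'
python3 - <<'E'
from h import *
im=optics.grab_frame('top'); cv2.imwrite('pics/l2t.png',cv2.resize(im[130:250,200:400],None,fx=4,fy=4,interpolation=cv2.INTER_CUBIC))
c=cam('top')
O=np.array([.6281,.0092]); yd=np.array([.0399,.9992]); xd=np.array([.9992,-.0399])
def D(u,z): 
    q=p2w('top',u,z,c)[:2]-O; return np.round([q@xd,q@yd],4)
for r in models.spot_point('top','rod_tip')[:1]: print('tip',r['confidence'],r['at'],D(r['at'],.066))
for r in models.spot_point('top','guard_rod')[:2]: print('rod',r['confidence'],r['at'],D(r['at'],.066))
print('white tray ref', w2p('top',[.623,-.1167,.068],c),w2p('top',[.6264,-.0328,.068],c),w2p('top',[.6331,.1348,.068],c))
E
```

```text
clock: 75.0
tool_pos: [0.491, -0.319, 0.2204]
tcp_rot: [-1.572, 0.001, -1.608]
wrist_force: [-0.0, 0.3, -0.6]
width: 0.05
clock: 75.67
tool_pos: [0.492, -0.3165, 0.2218]
tcp_rot: [-1.571, -0.0, -1.607]
wrist_force: [0.6, -0.0, 0.6]
width: 0.0502
tip 0.85 [231.6, 202.3] [-0.1305  0.1003]
rod 0.58 [313.9, 204.2] [-0.1304 -0.1204]
rod 0.26 [398.5, 135.1] [ 0.0653 -0.3503]
white tray ref [316.42872375 156.45054066] [285.51501996 155.7348663 ] [223.88599762 154.34113362]
```

View pics/l2t.png

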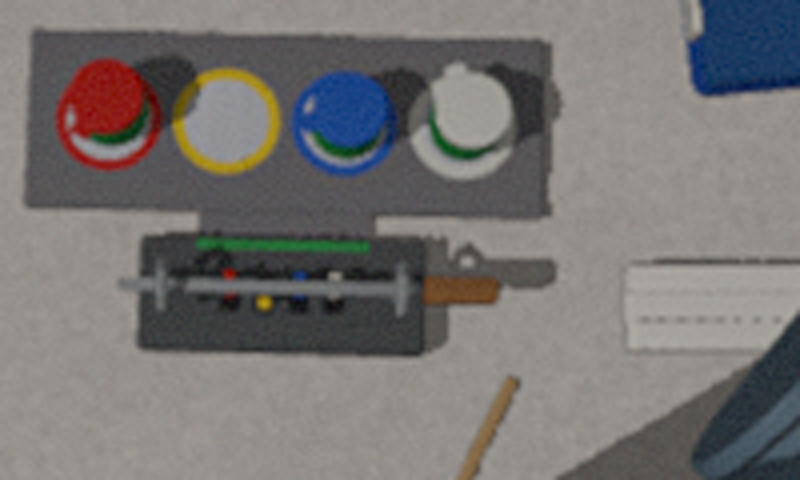

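```bash
python3 -c "
from workcell import ticket
print(ticket.sign_off())"
```

```text
the job is handed in; nothing more can be done
None
```

The job is done and handed in at about 76 s of the 210 s allowed. My last pictures showed everything in place.

- **Rod out:** I drew the guard rod out of both eyelets and laid it in the spoon rest's groove.
- **Switches:** Red, blue and white cups were present, with no yellow. Red, blue and white are on; yellow is off.
- **Cups:** Red, blue and white stand upright on their own pads. The blue cup was knocked about 3 cm off its pad as I began sliding the rod back. I laid the rod down again, put blue back on its pad, and then slid the rod in.
- **Rod back:** It lies through both eyelets, within a few mm of where it started. I estimate the tip at about 112 mm on the dock's left. The trained network put it lower, at about 100 mm; both are above the required 92 mm.
- **Final checks:** White and blue look centred. Red sits an estimated 5–6 mm off its pad's centre, inside the 15 mm limit, so I left it. The gripper was open and clear of everything. I never moved the bento, bottle or fork; I did not measure them at the end.

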